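# Load the tip tray, lock the scrap hopper under it, tip and park

### The arm

A 7-joint arm with a two-finger parallel gripper is mounted at the origin on the work surface. World frame = base frame: x ahead of the robot, y to its left, z up, the work surface at z = 0. Lengths are in mm, angles in rad, forces in N, time in s.
With the tool pointing down it reaches from about 400 to 875 mm from the base axis. Payload 4.4 kg.
Tool frame: the origin (TCP) lies midway between the tips of the shut fingers; the grasp point (between the pads) lies 19 mm behind it; z points along the fingers, y is the direction in which the jaws open and shut (so a half turn about z gives the same grasp; the last joint's range is limited). The gripper opens to 85 mm and grips with 20 to 120 N. Pads are 22 mm wide; open, the fingers measure 114 mm over their backs; the gripper's body (76 mm by 85 mm) begins 54 mm behind the grasp point. The pads swing forward as they close: fully open they stand 13 mm farther back than shut.
Start: joints at [1.164, 0.628, 0.038, 1.517, -0.027, 0.996, -0.02], TCP at [217.285, -612.622, 231.313] pointing down, gripper open.
Joint ranges: [-3.06, 3.06], [-0.37, 2.12], [-1.25, 1.32], [0.18, 2.47], [-1.1, 4.24], [0.23, 1.98], [-2.94, 2.94]. Speed limits (rad/s): [2.57, 2.57, 3.14, 3.14, 3.14, 3.14, 3.14].

### API

Orientations are given as [roll, pitch, yaw] about the fixed x, y, z axes, in that order (R = Rz(yaw) Ry(pitch) Rx(roll)).
In Python, from cell import * gives the robot as it stands. The module is installed in compiled form; this text tells all that it offers.
- The arm moves only by the tool move_arm, never from a script. Its argument "series" is a list of rows, each a list of 2 entries, a list of its own where there are three numbers: the shift along the tool's x, y, z in m, then the turn about the tool's z in rad. In form: [[[x, y, z], yaw], ...]. A call has 1 to 5 rows; each row is the pose to reach, as a shift and turn from the pose measured when the call began, along the tool's axes at that moment; what a row does not reach only later rows make up. A row lasts 1/8 s, in which the tool goes at most 62.5 mm and 10.7 degrees, less where a joint would pass 70% of its speed; a pose out of reach is approached as far as the arm can. A call with a gripper value outside its range is refused whole. "claw" is the opening, from 0 (shut) to 1 (fully open), set as the call begins (left out, the last holds). The fingers move at their own pace and stop on an object; the grip force is fixed at half the most. Time passes only in rows, so rows that repeat a pose let the fingers close. It gives the time, the measured TCP pose, the force and the opening at its end, in the units of the state.
- read_state(): the state, without advancing time (a new reading comes with each control period).
- get_image(name): name is "scene" or "top" or "wrist"; returns the picture (420x560x3 uint8, blue, green, red); there is no depth.
- camera_model(name): a dict with "fov_y" (degrees; the focal length in pixels is half the picture's height over the tangent of half this angle, whatever the lens; pixels are square), "cx", "cy" (the principal point, pixels), "k1" (the pictures are not rectified: a ray, as slopes to the right and down, at radius r is drawn at 1 + k1 r^2 times it, then the intrinsics apply), "pose" (4x4, takes a point from camera to world coordinates); the wrist camera has in their place "tool_from_camera" (4x4, takes a point from camera to tool coordinates, whose origin is the TCP and whose axes are the flange's). Camera axes: x right, y down, z forward; pixel columns grow to the right and rows downward; lengths in mm; the calibration is good to about 2 mm. A picture is of the moment at which its call begins: read the wrist's pose just before it. camera_model takes no time and is no camera call.
- finish_job(): hands the job in, once; it reports no verdict.
The state is a dict: "clock": time; "qpos": joint angles; "qd": joint speeds; "tau": joint torques, N m; "eef_pos": TCP position; "tool_rot": TCP orientation; "force": force on the tool from outside, world axes, zero at the start; "torque": the same for the moment, N m; "width": finger opening in mm.
Only numpy, scipy, OpenCV 4.12 (cv2) and the standard library are available. Lean on these libraries where they do the work, as an engineer would, in place of code of your own. Each camera call takes 0.05 s, during which the arm holds its last target. There are 200 camera calls.

### The job

Clear the scrap (heat sinks, power adapters and transformer) off the dismantling bench: pull up the red spring plunger, slide the green hopper along its rail to the tipping hole by the green plate, in front of the tray's lip, and let the pin drop fully into that hole; put every scrap part into the steel tip tray and, once all are in the tray together and the hopper is locked, lift the tray's red handle so that they all slide into the hopper, keeping the tray tipped until they lie well inside it. Then lower the tray level again, slide the hopper with its load back to the parking hole by the white plate with the pin dropped fully in, and leave all the other things on the bench where they are.

Things in the scene. Friction and masses are not known exactly. Their poses are not given: they have to be found in the camera images.
- station: tip-tray station fixed to the bench (place and yaw vary). Origin on the table top under the tray, 100 mm from its lip; +x points away from the robot, +y along the rail towards the tray, z up. Steel tray on four blue posts; a square aluminium rail tube (30 mm wide, top 60 mm above the table, along y at x = +40 mm) runs under the tray and out to its -y side; its top wall has three 14 mm holes
- hole_park (a point): parking hole's mouth on top of the rail tube, at station (40, -350, 60) mm; white plate on the bench beside it, towards the robot
- hole_tip (a point): tipping hole's mouth on top of the rail tube, at station (40, -190, 60) mm; green plate on the bench beside it. Half-way between the two holes is a spare hole, black plate, not to be used
- hopper (a joint): slide of the green hopper along the rail tube, m: 0 = sleeve over the parking hole, 0.080 = over the spare hole, 0.160 = over the tipping hole (hopper in front of the tray's lip); stops at -0.006 and 0.166; 2 N of friction; grows towards station +y
- plunger (a joint): spring plunger on the yellow sleeve that carries the hopper, m: 0 = 10 mm thick round-nosed pin fully dropped into a hole, 0.010 = resting on the tube, more = clear, 0.018 = upper stop. Pulls straight up; the spring pushes down 5 N at 0, 9.5 N at 0.018. In a hole it stops the hopper from sliding; let go, it drops in within 2 mm of a hole's middle, else the hopper must be eased along until it drops
- knob (a point): middle of the plunger's red knob: an upright cylinder 32 mm in diameter and 26 mm high, its middle 115 mm above the table when the pin is dropped; free space all round it down to 86 mm above the table. It travels with the hopper, so pulled up and moved sideways by the knob it takes the hopper along
- tray (a joint): tilt of the tray about its hinge at the lip, rad: 0 = level on its posts (lower stop), grows as the handle end is lifted, up to 1.15. Parts slide out somewhere between 0.5 and 1.0. It falls back by its own weight (0.6 kg) if let go
- tray_lip (a point): middle of the pouring lip on the tray's floor, 100 mm above the table; axes of the tray (x from handle to lip, y along the lip, z up). Its floor inside spans x = -225 to 0 and y = -125 to 125 mm; walls 5 mm thick and 40 mm above the floor on the two sides and the handle end, none at the lip. The hinge runs along y, 5 mm below this point. A part lying close to the lip is easily knocked over it
- tray_handle (a point): middle of the tray's red round handle bar: 12 mm in diameter, 140 mm long along the tray's y, 42 mm out from the outside of the tray's handle-end wall, with free space between; 272 mm from the hinge along -x and 18 mm above it, so 113 mm above the table when level
- hopper_rim (a point): middle of the top inner edge of the green hopper's wall towards the tray, 85 mm above the table; axes as the station's. It moves with the hopper slide. The hopper's inside runs from here 203 mm in +x and 144 mm to either side in y; its floor lies 67 mm below this point, its side walls rise 42 mm above it and its far wall 72 mm. Smooth, slippery plastic
- heatsink_a_c (a point): centre of a finned aluminium heat sink, block 80 x 50 x 36 mm (x, y, z), fins along x, 0.16 kg; scrap; lies flat at the start; weight may differ by 30 to 40 %; may be absent
- heatsink_b_c (a point): centre of a finned aluminium heat sink, block 80 x 50 x 36 mm (x, y, z), fins along x, 0.16 kg; scrap; lies flat at the start; weight may differ by 30 to 40 %; may be absent
- adapter_a_c (a point): centre of a black power-adapter brick, 96 x 46 x 30 mm (x, y, z), 0.22 kg; scrap; lies flat at the start; weight may differ by 30 to 40 %; may be absent
- adapter_b_c (a point): centre of a black power-adapter brick, 96 x 46 x 30 mm (x, y, z), 0.22 kg; scrap; lies flat at the start; weight may differ by 30 to 40 %; may be absent
- transformer_c (a point): centre of a small transformer 52 mm high (z): dark steel core 66 x 30 mm (x, y), copper coil 42 x 50 x 34 mm round its middle; 0.30 kg; scrap; lies flat at the start; weight may differ by 30 to 40 %; may be absent
- screw_jar: glass jar of screws with yellow cap, 52 mm across, 60 mm high, standing among the scrap; not scrap, to be left alone; origin in the middle of its underside
- mug: blue mug, 80 mm across, 90 mm high; not scrap, to be left alone; origin in the middle of its underside
- cleaner_can: blue spray can, 60 mm across, 160 mm high; not scrap, to be left alone; origin in the middle of its underside
- tape_roll: roll of yellow tape, 90 mm across, 24 mm high; not scrap, to be left alone; origin in the middle of its underside
- screwdriver: screwdriver, 200 mm long, lying; not scrap, to be left alone
- multimeter: yellow multimeter, 150 x 75 x 34 mm; not scrap, to be left alone; origin in the middle of its underside

How it is judged:
By the outcome, as a careful person would: the job done as asked, in the order asked, and still so for the second after the job is handed in, with the robot touching nothing.
Of heatsink_a, heatsink_b, adapter_a, adapter_b, transformer only 3 to 5 are there at a start; the rules pass over those that are not, and their reading is None.
At some moment in a run one of heatsink_a, heatsink_b, adapter_a, adapter_b, transformer may be knocked a few centimetres aside while the robot is not near it.
Once in a run the grip may slacken for a moment while it holds something.
It also fails if it takes over 208 s, if anything falls off the work surface, if the arm or the gripper's body presses on something with over 40 N, if the wrist force passes 120 N, or if a joint passes its speed limit or range.

## Working session

There is one attempt and no reset: what is moved stays moved. The work goes in short steps, Python scripts to look and compute and a tool call to move; the robot and the scene stay as the last step left them, time stands still between calls to the robot, and variables do not carry over. Pictures are saved under pics/ and viewed, about 12 in all and at most 16, crops included, and the job is handed in when it is done.

Besides the shell and the picture viewer there is one more tool, called after "Request:" as name([rows], argument=value, ...), one row to a line, values as JSON. move_arm: Moves the arm, as the interface text tells. Its arguments: {"type":"object","properties":{"series":{"type":"array"},"claw":{"type":"number"}},"required":["series"]}

```bash
mkdir -p pics
cat > h.py <<'E'
from cell import *
import numpy as np, cv2
from scipy.spatial.transform import Rotation as R
def cam(n):
    m=camera_model(n)
    if n=="wrist":
        s=read_state(); T=np.eye(4); T[:3,:3]=R.from_euler('xyz',s["tool_rot"]).as_matrix(); T[:3,3]=s["eef_pos"]
        P=T@np.array(m["tool_from_camera"])
    else: P=np.array(m["pose"])
    f=210/np.tan(np.radians(m["fov_y"])/2)
    K=np.array([[f,0,m["cx"]],[0,f,m["cy"]],[0,0,1.]])
    return K,np.array([m["k1"],0,0,0.]),P
def ray(c,px,z):
    K,d,P=c
    u=cv2.undistortPoints(np.array([[px]],float),K,d)[0,0]
    v=P[:3,:3]@np.array([u[0],u[1],1]); o=P[:3,3]
    return o+v*(z-o[2])/v[2]
def proj(c,pts):
    K,d,P=c; Q=np.linalg.inv(P)
    return cv2.projectPoints(np.array(pts,float).reshape(-1,3),cv2.Rodrigues(Q[:3,:3])[0],Q[:3,3],K,d)[0][:,0]
def snap(n,fn,crop=None,scale=1):
    c=cam(n); im=get_image(n); np.save('pics/%s.npy'%fn,np.array([c[0],c[2][:3,:3]]) ) if 0 else None
    import pickle; pickle.dump((c,im),open('pics/%s.pkl'%fn,'wb'))
    if crop: im=im[crop[1]:crop[3],crop[0]:crop[2]]
    cv2.imwrite('pics/%s.png'%fn,cv2.resize(im,None,fx=scale,fy=scale,interpolation=cv2.INTER_CUBIC))
def load(fn):
    import pickle; return pickle.load(open('pics/%s.pkl'%fn,'rb'))
def mv(target,yaw_dir=None):
    "shift in tool axes to world target TCP (mm) -> m ; and turn so that the jaw (tool y) points at yaw_dir"
    s=read_state(); M=R.from_euler('xyz',s["tool_rot"]).as_matrix()
    d=M.T@(np.array(target,float)-s["eef_pos"])/1000
    t=0
    if yaw_dir is not None:
        y=M.T@np.array([np.cos(yaw_dir),np.sin(yaw_dir),0]); t=np.arctan2(y[1],y[0])-np.pi/2
        t=(t+np.pi/2)%np.pi-np.pi/2
    return d.round(4),round(t,3)
E
python3 - <<'E'
from h import *
s=read_state()
for k in s: print(k,np.round(s[k],3))
snap("top","top0",scale=1.42); snap("scene","sc0",scale=1.42)
for n in("top","scene"):
    c=cam(n);print(n,c[0].round(1).tolist(),c[1],c[2].round(3).tolist())
print(camera_model("wrist"))
E
```

```text
clock 0.0
qpos [ 1.164  0.629  0.038  1.518 -0.027  0.996 -0.02 ]
qd [-0.     0.     0.001  0.001  0.    -0.    -0.001]
tau [-1.0000e-03 -5.6340e+01  1.2260e+00 -1.9344e+01  1.1000e-02  1.1000e-02
 -0.0000e+00]
eef_pos [ 217.084 -612.02   230.376]
tool_rot [-3.14   0.     0.341]
force [ 0.66  -1.091 -0.091]
torque [-0.005 -0.006 -0.01 ]
width 85.295
top [[392.2, 0.0, 279.2], [0.0, 392.2, 209.8], [0.0, 0.0, 1.0]] [-0.04307262  0.          0.          0.        ] [[0.028, -0.993, 0.112, 367.529], [-1.0, -0.027, 0.007, -44.559], [-0.004, -0.112, -0.994, 1275.066], [0.0, 0.0, 0.0, 1.0]]
scene [[488.6, 0.0, 277.6], [0.0, 488.6, 205.0], [0.0, 0.0, 1.0]] [0.03162651 0.         0.         0.        ] [[0.364, 0.558, -0.746, 1522.574], [0.931, -0.229, 0.283, -423.921], [-0.013, -0.798, -0.603, 904.2], [0.0, 0.0, 0.0, 1.0]]
{'fov_y': 67.19785927058354, 'cx': 276.8008390827877, 'cy': 205.47666208559167, 'k1': -0.017003350988100935, 'tool_from_camera': array([[ 3.16972891e-04, -9.51202942e-01, -3.08565816e-01,
         7.98895671e+01],
       [ 9.99999944e-01,  3.33542659e-04, -9.52422289e-07,
        -2.11775963e-01],
       [ 1.03825810e-04, -3.08565798e-01,  9.51202995e-01,
        -1.43116549e+02],
       [ 0.00000000e+00,  0.00000000e+00,  0.00000000e+00,
         1.00000000e+00]])}
```

View pics/top0.png

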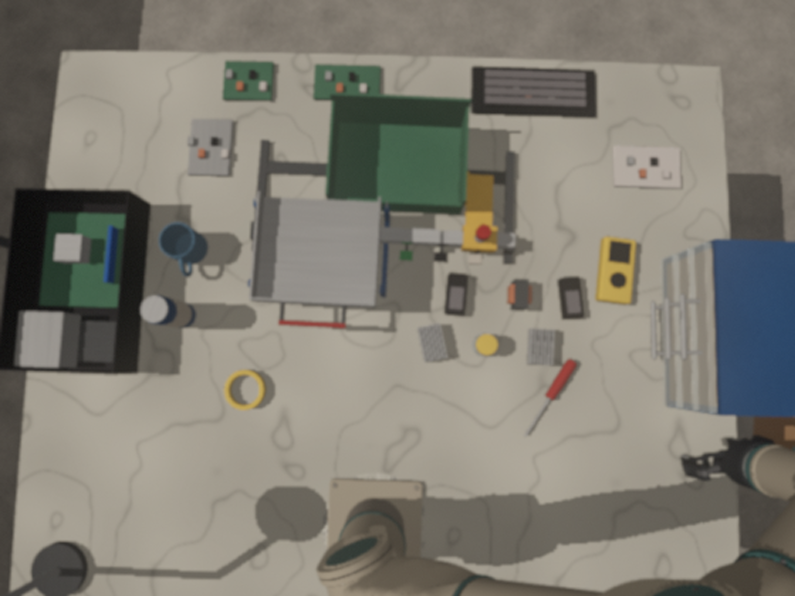

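View pics/sc0.png

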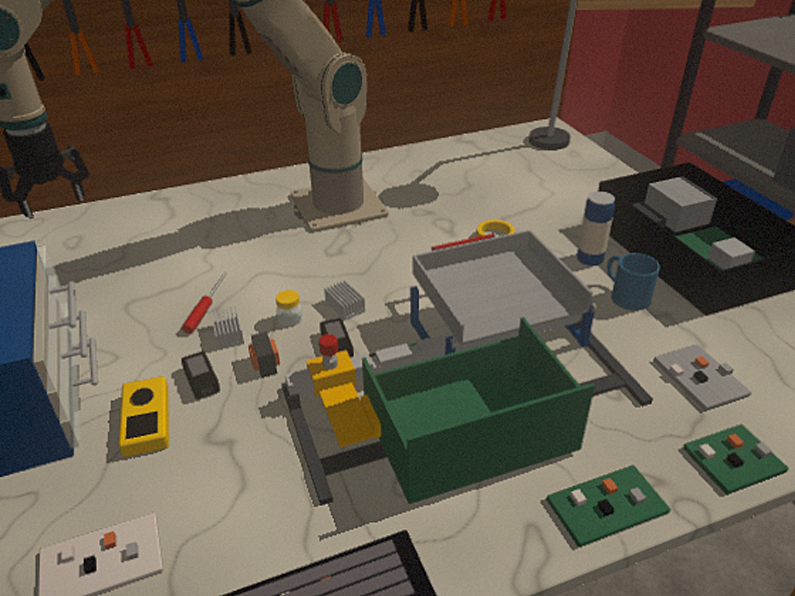

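Run:
```python
from h import *
from scipy.optimize import least_squares
c,im=load("top0")
S=560*1.42; k=1/(int(560*1.42+.5)/560)
obs=[((483,232),(40,-350,128)),((280,323),(-172,70,113)),((345,326),(-172,-70,113)),((383,200),(100,-125,100))]
def f(p):
    r=R.from_euler('z',p[2]).as_matrix()
    return (proj(c,[r@np.array(q)+[p[0],p[1],0] for _,q in obs])-np.array([o for o,_ in obs])*k).ravel()
s=least_squares(f,[500,150,0]);print(s.x,s.fun.round(1))
for n,p,z in [("adA",(457,294),30),("adB",(571,298),30),("tr",(519,293),52),("hsA",(434,343),36),("hsB",(542,347),36),("jar",(487,344),60),("can",(155,309),160),("mug",(177,240),90),("tape",(245,390),24),("meter",(617,270),34),("knob",(483,232),128),("sd1",(575,362),15),("sd0",(530,434),5)]:
    print(n,ray(c,np.array(p)*k,z).round(0))
cr=im[185:310,290:450]; cv2.imwrite('pics/c1.png',cv2.resize(cr,None,fx=5,fy=4.8,interpolation=cv2.INTER_CUBIC))
```

```text
[ 6.11177010e+02  1.32144509e+02 -2.86792945e-02] [ 1.4 -0.1 -0.3 -1.   0.8 -0.4 -1.9  1.5]
adA [ 520. -172.   30.]
adB [ 518. -430.   30.]
tr [ 523. -307.   52.]
hsA [ 408. -122.   36.]
hsB [ 406. -362.   36.]
jar [ 408. -236.   60.]
can [457. 453. 160.]
mug [615. 447.  90.]
tape [292. 296.  24.]
meter [ 584. -534.   34.]
knob [ 641. -215.  128.]
sd1 [ 375. -443.   15.]
sd0 [ 211. -344.    5.]
```

Run:
```python
from h import *
print(mv((320,-560,330)),mv((540,-280,330),-0.029+np.pi*0))
```

```text
(array([ 0.1144, -0.0148, -0.0995]), 0) (array([ 0.4153, -0.2052, -0.0991]), np.float64(-1.201))
```

View pics/c1.png

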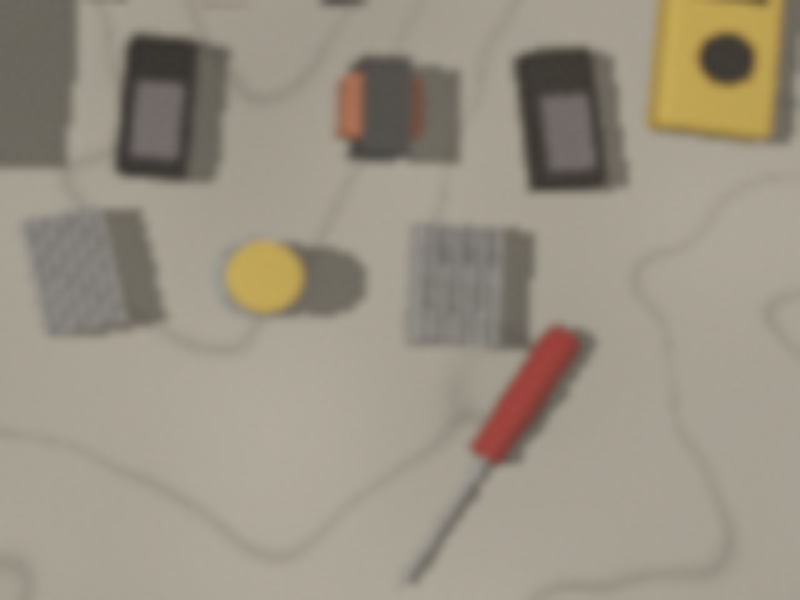

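Request:
move_arm([
  [[0.03,-0.005,-0.05],0],
  [[0.07,-0.02,-0.1],0.05],
  [[0.12,-0.05,-0.1],0.15],
  [[0.17,-0.08,-0.1],0.25],
  [[0.22,-0.11,-0.1],0.37],
], claw=1)

```text
clock: 0.72
eef_pos: [388.7, -433.3, 330.5]
tool_rot: [-3.14, 0.001, -0.033]
force: [0.8, -0.6, -0.7]
width: 85.3
```

Run:
```python
from h import *
print(read_state()["eef_pos"],mv((560,-270,330),np.pi/2-.029))
```

```text
[ 388.66168013 -433.28978491  330.45500245] (array([ 0.1658, -0.1689,  0.0007]), np.float64(-0.004))
```

Request:
move_arm([
  [[0.04,-0.04,0],0],
  [[0.08,-0.08,0],0],
  [[0.12,-0.12,0],0],
  [[0.166,-0.169,0],0],
  [[0.166,-0.169,0],0],
])

```text
clock: 1.35
eef_pos: [564.0, -263.3, 329.6]
tool_rot: [-3.135, -0.0, -0.023]
force: [-1.1, -0.5, -1.2]
width: 85.4
```

Run:
```python
from h import *
snap("wrist","w1",scale=1.42);print(read_state()["eef_pos"])
```

```text
[ 562.21516602 -266.10028404  329.75145134]
```

View pics/w1.png

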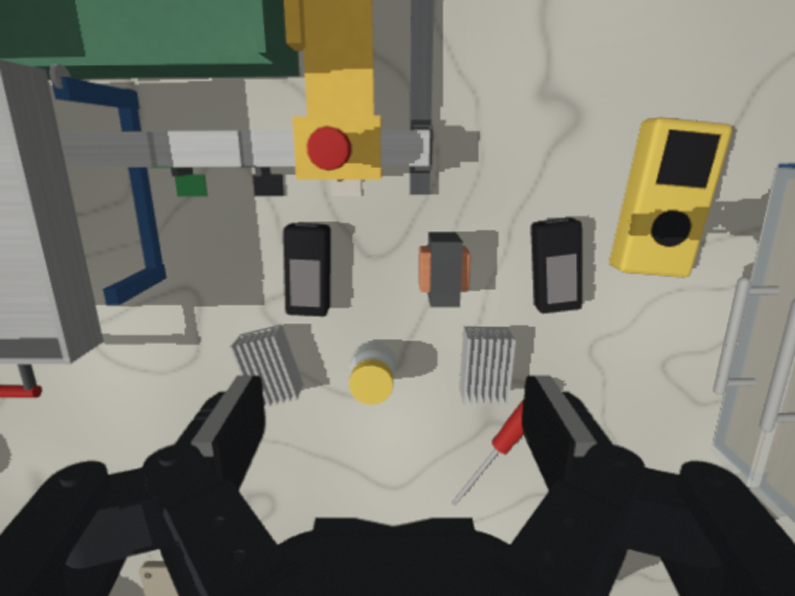

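Run:
```python
from h import *
c,im=load("w1");k=560/795
P=lambda p,z:ray(c,np.array(p)*k,z)
for n,p,z in [("knob",(329,148),128),("adA",(306,269),30),("adB",(557,265),30),("tr",(445,268),52),("hsA",(268,366),36),("hsB",(488,364),36),("jar",(371,382),60)]: print(n,P(p,z).round(1))
for n,a,b,z in [("adA",(286,313),(286,226),30),("adB",(583,303),(580,220),30),("tr",(431,303),(431,234),52),("hsA",(262,404),(236,346),36),("hsB",(465,400),(466,328),36)]:
    d=P(b,z)-P(a,z);print(n,"len",np.linalg.norm(d).round(),"yaw",np.arctan2(d[1],d[0]).round(3))
kn=P((329,148),128); print(mv([kn[0],kn[1],96],np.pi/2-.029))
```

```text
knob [ 643.8 -216.4  128. ]
adA [ 526.4 -171.1   30. ]
adB [ 525.3 -427.    30. ]
tr [ 530.4 -310.7   52. ]
hsA [ 420.2 -122.    36. ]
hsB [ 418.  -360.2   36. ]
jar [ 412.1 -234.9   60. ]
adA len 93.0 yaw -0.096
adB len 88.0 yaw 0.14
tr len 69.0 yaw 0.003
hsA len 74.0 yaw 0.27
hsB len 86.0 yaw 0.015
(array([ 0.0805, -0.0509,  0.2339]), np.float64(0.002))
```

Request:
move_arm([
  [[0.04,-0.025,0.05],0],
  [[0.08,-0.051,0.1],0],
  [[0.08,-0.051,0.15],0],
  [[0.08,-0.051,0.2],0],
  [[0.08,-0.051,0.235],0],
], claw=0.75)

```text
clock: 2.02
eef_pos: [640.8, -217.8, 91.8]
tool_rot: [-3.138, 0.005, -0.029]
force: [-0.4, -0.7, 0.1]
width: 64.2
```

Request:
move_arm([
  [[0,0,0],0],
])

```text
clock: 2.15
eef_pos: [637.5, -218.7, 88.8]
tool_rot: [-3.137, 0.012, -0.03]
force: [0.8, -0.6, 0.5]
width: 64.2
```

Run:
```python
from h import *
print(mv([643.3,-216,96],np.pi/2-.029))
snap("wrist","w2",scale=1.42)
```

```text
(array([ 0.0056, -0.0029, -0.0073]), np.float64(-0.001))
```

View pics/w2.png

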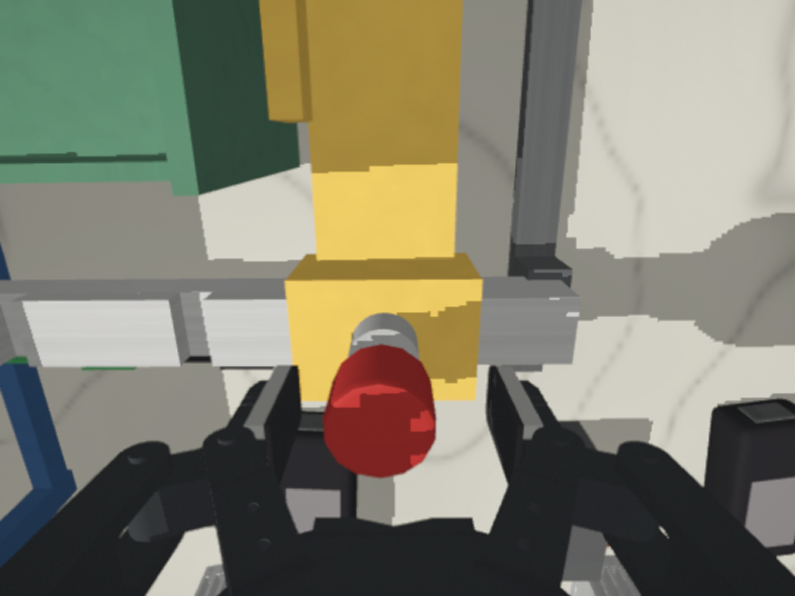

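Request:
move_arm([
  [[0.005,-0.002,-0.007],0],
  [[0.005,-0.002,-0.007],0],
])

```text
clock: 2.45
eef_pos: [646.1, -218.4, 100.5]
tool_rot: [-3.14, 0.004, -0.031]
force: [1.6, 0.5, 0.4]
width: 63.9
```

Request:
move_arm([
  [[0,0,0],0],
  [[0,0,0],0],
  [[0,0,0],0],
  [[0,0,0],0],
  [[0,0,0],0],
], claw=0)

```text
clock: 3.08
eef_pos: [647.1, -216.7, 102.3]
tool_rot: [-3.138, 0.002, -0.03]
force: [-1.3, 2.3, 7.8]
width: 30.1
```

Request:
move_arm([
  [[0,0,-0.003],0],
  [[0,0,-0.007],0],
  [[0,0,-0.012],0],
  [[0,0,-0.016],0],
  [[0,0,-0.016],0],
])

```text
clock: 3.7
eef_pos: [647.0, -216.6, 118.1]
tool_rot: [-3.138, 0.002, -0.03]
force: [3.0, 0.3, -9.9]
width: 30.0
```

Request:
move_arm([
  [[0,-0.02,0],0],
  [[0,-0.045,0],0],
  [[0,-0.07,0],0],
  [[0,-0.095,0],0],
  [[0,-0.12,0],0],
])

```text
clock: 4.32
eef_pos: [649.6, -98.8, 118.2]
tool_rot: [-3.141, 0.004, -0.031]
force: [1.3, -4.5, -9.8]
width: 30.7
```

Run:
```python
from h import *
a=np.array([647,-216.6]);d=np.array([.029,1]);print(mv([*(a+160*d),118],np.pi/2-.029), read_state()["force"])
```

```text
(array([ 0.0007, -0.0422,  0.0002]), np.float64(-0.002)) [ 1.25361528 -4.53989722 -9.83235752]
```

Request:
move_arm([
  [[0,-0.02,0],0],
  [[0,-0.036,0],0],
  [[0,-0.042,0],0],
  [[0,-0.042,0],0],
  [[0,-0.042,0],0],
])

```text
clock: 4.95
eef_pos: [650.6, -55.9, 118.0]
tool_rot: [-3.14, 0.005, -0.031]
force: [1.0, 2.0, -9.7]
width: 30.5
```

Request:
move_arm([
  [[0,0,0.004],0],
  [[0,0,0.008],0],
  [[0,0,0.012],0],
  [[0,0,0.0155],0],
  [[0,0,0.0155],0],
])

```text
clock: 5.58
eef_pos: [650.6, -56.0, 102.6]
tool_rot: [-3.14, 0.005, -0.031]
force: [-1.4, 1.5, -5.6]
width: 30.3
```

Request:
move_arm([
  [[0,0,0],0],
  [[0,0,0],0],
  [[0,0,0],0],
], claw=0.6)

```text
clock: 5.95
eef_pos: [651.1, -56.4, 103.3]
tool_rot: [-3.14, 0.003, -0.032]
force: [0.1, 0.5, 0.6]
width: 51.3
```

Request:
move_arm([
  [[0,0,-0.04],0],
  [[0,0,-0.09],0],
  [[-0.04,0.03,-0.11],0],
  [[-0.08,0.05,-0.11],0],
  [[-0.08,0.05,-0.11],0],
])

```text
clock: 6.58
eef_pos: [566.7, -106.9, 214.4]
tool_rot: [3.141, 0.005, -0.036]
force: [1.4, 0.1, 0.0]
width: 51.6
```

Run:
```python
from h import *
snap("wrist","w3",scale=1.42);print(read_state()["eef_pos"])
c,im=load("w3")
# predicted knob top, for pin down/up, at tip hole and errors
a=np.array([643.5,-216.4])+160*np.array([.029,1])
for z in (128,138): print(z,(proj(c,[[*a,z]])*795/560).round(0))
```

```text
[ 569.0937489  -105.25994452  214.32638913]
128 [[284. 146.]]
138 [[279. 146.]]
```

View pics/w3.png

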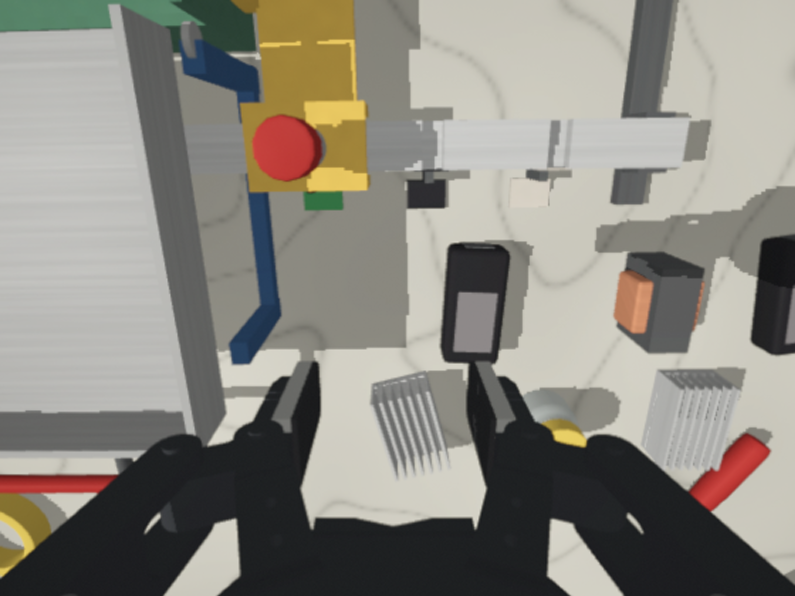

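```bash
cat >> h.py <<'E'
def box(c,pts,z,k=560/795):
    q=np.array([ray(c,np.array(p)*k,z) for p in pts])
    r=cv2.minAreaRect(q[:,:2].astype(np.float32)); m=q.mean(0)
    l=(q[0]+q[1]-q[2]-q[3]); return m[:2].round(1),np.arctan2(l[1],l[0]).round(3),np.linalg.norm(l[:2]/2).round(1),np.linalg.norm((q[0]+q[3]-q[1]-q[2])[:2]/2).round(1)
E
python3 - <<'E'
from h import *
c,im=load("w3")
print("adA",box(c,[(449,245),(508,246),(497,361),(441,360)],30))
print("hsA",box(c,[(371,388),(424,373),(450,465),(397,478)],36))
a=box(c,[(449,245),(508,246),(497,361),(441,360)],30)
print(mv([*a[0],100],a[1]+np.pi/2),mv([*a[0],5],a[1]+np.pi/2))
E
```

```text
adA (array([ 525.8, -167.6]), np.float64(-0.057), np.float64(94.8), np.float64(44.7))
hsA (array([ 420.6, -116.2]), np.float64(0.215), np.float64(92.4), np.float64(46.4))
(array([-0.0408,  0.0639,  0.1144]), np.float64(0.023)) (array([-0.0406,  0.064 ,  0.2094]), np.float64(0.023))
```

Request:
move_arm([
  [[-0.02,0.032,0.04],0.02],
  [[-0.041,0.065,0.1],0.03],
  [[-0.041,0.065,0.15],0.03],
  [[-0.041,0.065,0.185],0.03],
  [[-0.041,0.065,0.195],0.03],
], claw=1)

```text
clock: 7.25
eef_pos: [525.2, -167.6, 17.0]
tool_rot: [-3.139, 0.006, -0.063]
force: [0.5, 0.4, -0.1]
width: 85.7
```

Request:
move_arm([
  [[0,0,0],0],
  [[0,0,0],0],
])

```text
clock: 7.5
eef_pos: [526.7, -167.5, 18.2]
tool_rot: [-3.14, 0.003, -0.062]
force: [0.5, 0.4, 0.3]
width: 85.3
```

Run:
```python
from h import *
print(read_state()["eef_pos"],mv([526,-169,5],np.pi/2-.06))
```

```text
[ 526.66902657 -167.49834688   18.23489938] (array([-0.0005,  0.0016,  0.0132]), np.float64(-0.002))
```

Request:
move_arm([
  [[0,0.001,0.008],0],
  [[0,0.001,0.013],0],
  [[0,0.001,0.013],0],
])

```text
clock: 7.88
eef_pos: [526.3, -168.4, 5.0]
tool_rot: [-3.14, 0.003, -0.063]
force: [0.5, 0.5, -1.5]
width: 85.5
```

Request:
move_arm([
  [[0,0,0],0],
  [[0,0,0],0],
  [[0,0,0],0],
  [[0,0,0],0],
  [[0,0,0],0],
], claw=0)

```text
clock: 8.5
eef_pos: [526.6, -168.6, 5.4]
tool_rot: [-3.14, 0.003, -0.063]
force: [-0.8, 0.6, 4.6]
width: 45.3
```

Request:
move_arm([
  [[0,0,-0.03],0],
  [[0,0,-0.07],0],
  [[0,0,-0.12],0],
  [[0,0,-0.16],0],
  [[0,0,-0.18],0],
])

```text
clock: 9.12
eef_pos: [527.6, -169.0, 187.3]
tool_rot: [-3.14, 0.0, -0.062]
force: [0.3, -1.2, -2.7]
width: 45.3
```

```bash
cat >> h.py <<'E'
YAW=-.029
def st(x,y,z=0):
    return R.from_euler('z',YAW).apply([x,y,z])+[612.5,134,0]
def to(x,y,z): # station target TCP
    return mv(st(x,y,z),np.pi/2+YAW)
E
python3 - <<'E'
from h import *
print(read_state()["eef_pos"],to(-70,-75,185),to(-70,-75,108))
E
```

```text
[ 527.61883128 -168.98792444  187.278616  ] (array([-0.0016, -0.2304,  0.0026]), np.float64(-0.033)) (array([-0.0016, -0.2303,  0.0796]), np.float64(-0.033))
```

Request:
move_arm([
  [[0,-0.045,0],0],
  [[0,-0.095,0],-0.03],
  [[0,-0.145,0],-0.03],
  [[-0.001,-0.195,0],-0.03],
  [[-0.002,-0.23,0],-0.03],
])

```text
clock: 9.75
eef_pos: [539.1, 63.7, 186.9]
tool_rot: [-3.139, 0.002, -0.03]
force: [-0.0, -1.0, -1.9]
width: 45.2
```

Request:
move_arm([
  [[0,0,0],0],
  [[0,0,0.03],0],
  [[0,0,0.055],0],
  [[0,0,0.068],0],
  [[0,0,0.068],0],
])

```text
clock: 10.38
eef_pos: [538.3, 63.1, 118.0]
tool_rot: [-3.14, 0.004, -0.031]
force: [-0.5, -0.2, -1.7]
width: 44.7
```

Run:
```python
from h import *
s=read_state();print(s["eef_pos"],s["width"],s["force"],to(-70,-75,107))
```

```text
[538.27841292  63.0506599  118.02146884] 44.71154160828871 [-0.45878359 -0.23523192 -1.71331777] (array([0.0022, 0.0019, 0.011 ]), np.float64(-0.002))
```

Request:
move_arm([
  [[0.001,0.001,0.008],0],
  [[0.001,0.001,0.012],0],
  [[0.001,0.001,0.012],0],
])

```text
clock: 10.75
eef_pos: [539.1, 62.0, 106.0]
tool_rot: [-3.14, 0.004, -0.031]
force: [0.2, 0.1, -1.9]
width: 44.7
```

Request:
move_arm([
  [[0,0,0],0],
  [[0,0,0],0],
  [[0,0,0],0],
], claw=0.72)

```text
clock: 11.12
eef_pos: [539.4, 62.1, 106.3]
tool_rot: [-3.14, 0.004, -0.031]
force: [0.8, 0.7, -0.0]
width: 61.3
```

Request:
move_arm([
  [[0,0,-0.03],0],
  [[0,0,-0.08],0],
  [[0,0.03,-0.1],0],
  [[0,0.08,-0.1],0],
  [[0,0.13,-0.1],0],
])

```text
clock: 11.75
eef_pos: [536.0, -69.0, 206.8]
tool_rot: [-3.14, 0.002, -0.029]
force: [1.0, 0.2, 0.2]
width: 61.4
```

Run:
```python
from h import *
s=read_state();print(s["eef_pos"],s["width"],s["force"],mv([528,-310,210],np.pi/2+0))
```

```text
[536.03552262 -69.04253142 206.84221225] 61.4208232225119 [0.98289204 0.23072439 0.18224596] (array([-0.0009,  0.2411, -0.0035]), np.float64(-0.029))
```

Request:
move_arm([
  [[0,0.05,0],0],
  [[0,0.1,0],0],
  [[0,0.15,0],-0.03],
  [[-0.001,0.2,0],-0.03],
  [[-0.001,0.241,0],-0.03],
], claw=1)

```text
clock: 12.38
eef_pos: [527.3, -312.4, 206.6]
tool_rot: [-3.141, 0.002, -0.001]
force: [0.4, 0.2, -0.3]
width: 85.5
```

Request:
move_arm([
  [[0,0,0],0],
  [[0,0,0],0],
])

```text
clock: 12.62
eef_pos: [527.3, -311.6, 206.5]
tool_rot: [-3.14, 0.002, -0.001]
force: [-0.3, 1.3, 0.6]
width: 85.5
```

Run:
```python
from h import *
snap("wrist","w4",scale=1.42);print(read_state()["eef_pos"])
```

```text
[ 527.64967344 -310.67103593  206.54108132]
```

View pics/w4.png

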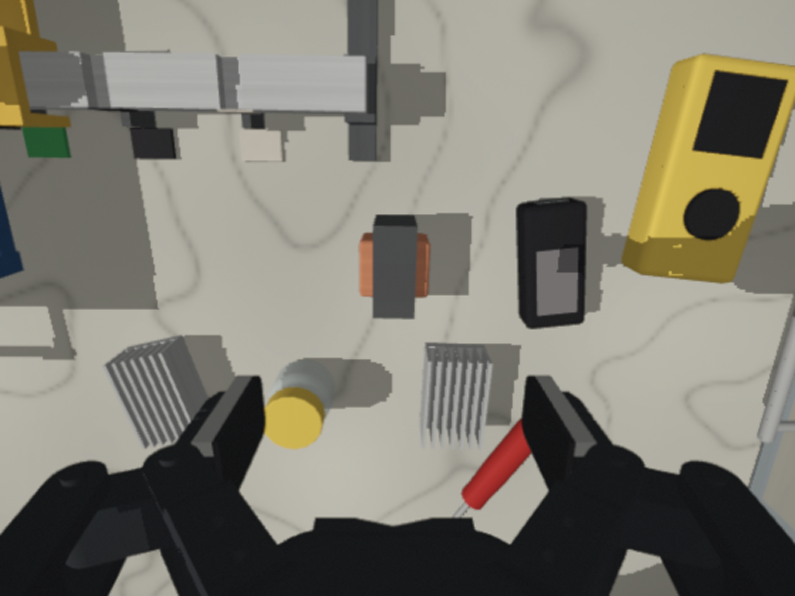

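Run:
```python
from h import *
c,im=load("w4")
print("tr",box(c,[(374,225),(416,225),(414,318),(374,318)],52))
print("adB",box(c,[(519,207),(586,204),(584,321),(525,327)],30))
print("hsB",box(c,[(426,360),(491,360),(482,446),(421,446)],36))
print("jar",ray(c,np.array((294,420))*560/795,60))
print(mv([528,-311,20],np.pi/2),mv([528,-311,8],np.pi/2))
```

```text
tr (array([ 523.7, -311.8]), np.float64(-0.01), np.float64(66.4), np.float64(28.2))
adB (array([ 522. , -429.1]), np.float64(0.125), np.float64(90.9), np.float64(46.2))
hsB (array([ 409.8, -360.3]), np.float64(-0.028), np.float64(79.1), np.float64(50.5))
jar [ 411.43773553 -236.42932391   60.        ]
(array([0.0007, 0.0008, 0.1865]), np.float64(0.001)) (array([0.0008, 0.0008, 0.1985]), np.float64(0.001))
```

Request:
move_arm([
  [[-0.004,0.001,0.05],0],
  [[-0.004,0.001,0.11],0],
  [[-0.004,0.001,0.16],0],
  [[-0.004,0.001,0.19],0],
  [[-0.004,0.001,0.195],0],
])

```text
clock: 13.3
eef_pos: [522.5, -308.5, 9.7]
tool_rot: [-3.136, 0.005, 0.003]
force: [0.9, 0.3, 0.2]
width: 85.3
```

Request:
move_arm([
  [[0,0,0],0],
  [[0,0,0],0],
])

```text
clock: 13.55
eef_pos: [523.7, -308.2, 11.2]
tool_rot: [-3.137, 0.003, 0.004]
force: [-0.6, -0.6, 1.2]
width: 85.5
```

Request:
move_arm([
  [[0,0,0],0],
  [[0,0,0],0],
  [[0,0,0],0],
  [[0,0,0],0],
  [[0,0,0],0],
], claw=0)

```text
clock: 14.18
eef_pos: [524.6, -309.1, 12.5]
tool_rot: [-3.139, 0.001, 0.004]
force: [-0.7, -0.1, 6.3]
width: 49.3
```

Request:
move_arm([
  [[0,0,-0.03],0],
  [[0,0,-0.07],0],
  [[0,0,-0.12],0],
  [[0,0,-0.16],0],
  [[0,0,-0.185],0],
])

```text
clock: 14.8
eef_pos: [525.0, -310.0, 199.7]
tool_rot: [-3.139, -0.001, 0.004]
force: [-0.0, -0.8, -2.9]
width: 49.0
```

Run:
```python
from h import *
s=read_state();print(s["eef_pos"],s["width"],s["force"],to(-75,0,195))
```

```text
[ 525.03468413 -309.96986858  199.71404429] 49.042305426414835 [-0.04857199 -0.79471893 -2.85072799] (array([ 0.0141, -0.4461,  0.0057]), np.float64(0.033))
```

Request:
move_arm([
  [[0,-0.045,0],0],
  [[0.003,-0.095,0],0.01],
  [[0.006,-0.145,0],0.03],
  [[0.009,-0.195,0],0.033],
  [[0.011,-0.245,0],0.033],
])

```text
clock: 15.42
eef_pos: [534.7, -63.3, 200.1]
tool_rot: [-3.139, -0.0, -0.03]
force: [0.8, -0.1, -3.1]
width: 48.9
```

Run:
```python
from h import *
s=read_state();print(s["eef_pos"],s["width"],s["force"],to(-75,0,195))
```

```text
[534.72656201 -63.34030158 200.14497954] 48.926934698518735 [ 0.77991528 -0.05700537 -3.12233443] (array([-0.0031, -0.1995,  0.0056]), np.float64(-0.001))
```

Request:
move_arm([
  [[-0.001,-0.05,0],0],
  [[-0.002,-0.1,0],0],
  [[-0.003,-0.15,0],0],
  [[-0.003,-0.199,0.01],0],
  [[-0.003,-0.199,0.03],0],
])

```text
clock: 16.05
eef_pos: [537.5, 142.2, 170.7]
tool_rot: [-3.135, -0.002, -0.022]
force: [0.3, -0.9, -3.0]
width: 49.2
```

Request:
move_arm([
  [[0,0,0.025],0],
  [[0,0,0.043],0],
  [[0,0,0.043],0],
])

```text
clock: 16.42
eef_pos: [536.0, 142.0, 126.4]
tool_rot: [-3.136, 0.002, -0.022]
force: [-0.6, 0.1, -2.5]
width: 49.2
```

Run:
```python
from h import *
s=read_state();print(s["eef_pos"],s["width"],s["force"],to(-75,0,114))
```

```text
[536.00144612 141.9688163  126.40650983] 49.16284304879266 [-0.55692772  0.11515776 -2.45175761] (array([0.0017, 0.0058, 0.0124]), np.float64(0.007))
```

Request:
move_arm([
  [[0.001,0.006,0.008],0.007],
  [[0.001,0.006,0.0125],0.007],
  [[0.001,0.006,0.0125],0.007],
])

```text
clock: 16.8
eef_pos: [536.8, 135.8, 113.8]
tool_rot: [-3.137, 0.002, -0.029]
force: [-0.4, 0.9, -2.6]
width: 49.2
```

Request:
move_arm([
  [[0,0,0],0],
  [[0,0,0],0],
  [[0,0,0],0],
], claw=0.72)

```text
clock: 17.18
eef_pos: [537.1, 136.0, 114.2]
tool_rot: [-3.136, 0.001, -0.029]
force: [0.3, -0.7, 0.9]
width: 61.1
```

Request:
move_arm([
  [[0,0,-0.03],0],
  [[0,0,-0.08],0],
  [[0,0.03,-0.1],0],
  [[0,0.08,-0.1],0],
  [[0,0.13,-0.1],0],
])

```text
clock: 17.8
eef_pos: [533.7, 4.5, 214.3]
tool_rot: [-3.136, -0.0, -0.028]
force: [0.1, -0.7, -0.3]
width: 61.5
```

Run:
```python
from h import *
s=read_state();print(s["eef_pos"],s["width"],s["force"],mv([521,-429,210],np.pi/2+.13))
```

```text
[533.70075957   4.48865162 214.25280407] 61.45288086412786 [ 0.14854707 -0.69019485 -0.31315353] (array([-0.0007,  0.4337,  0.0018]), np.float64(-0.158))
```

Request:
move_arm([
  [[0,0.045,0],0],
  [[0,0.095,0],0],
  [[0,0.145,0],0],
  [[0,0.195,0],0],
  [[0,0.245,0],0],
], claw=1)

```text
clock: 18.42
eef_pos: [526.9, -241.9, 213.1]
tool_rot: [-3.136, -0.001, -0.027]
force: [-0.2, 0.9, -0.4]
width: 85.6
```

Request:
move_arm([
  [[0,0.05,0],-0.05],
  [[0,0.1,0],-0.1],
  [[0,0.15,0],-0.158],
  [[-0.001,0.188,0.02],-0.158],
  [[-0.001,0.188,0.05],-0.158],
])

```text
clock: 19.05
eef_pos: [519.3, -435.1, 162.3]
tool_rot: [-3.141, -0.002, 0.125]
force: [-0.5, 1.2, -0.8]
width: 85.2
```

Request:
move_arm([
  [[0,0,0],0],
])

```text
clock: 19.18
eef_pos: [517.9, -433.7, 159.8]
tool_rot: [-3.137, 0.001, 0.125]
force: [0.7, 0.3, -0.3]
width: 85.3
```

Run:
```python
from h import *
s=read_state();print(s["eef_pos"],mv([521,-429,5],np.pi/2+.13))
# check whether adapter B is where it was: overlay predicted box
c=cam("wrist"); im=get_image("wrist")
r=R.from_euler('z',.13)
q=proj(c,[r.apply([a,b,0])+[521,-429,30] for a,b in[(48,23),(48,-23),(-48,-23),(-48,23)]])
cv2.polylines(im,[q.astype(int).reshape(-1,1,2)],True,(0,0,255),1); cv2.imwrite('pics/w5.png',im[:, :])
```

```text
[ 517.85743417 -433.68903536  159.78455402] (array([ 0.0039, -0.0035,  0.1548]), np.float64(-0.005))
```

View pics/w5.png

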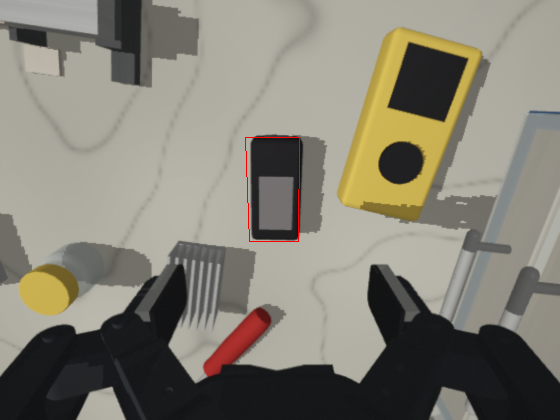

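Request:
move_arm([
  [[0.004,-0.001,0.05],0],
  [[0.004,-0.001,0.1],0],
  [[0.004,-0.001,0.14],0],
  [[0.004,-0.001,0.152],0],
  [[0.004,-0.001,0.152],0],
])

```text
clock: 19.85
eef_pos: [523.4, -433.9, 10.8]
tool_rot: [-3.141, -0.002, 0.125]
force: [-0.2, -0.1, -0.1]
width: 85.7
```

Request:
move_arm([
  [[0,0,0],0],
])

```text
clock: 19.98
eef_pos: [524.9, -435.0, 13.2]
tool_rot: [3.139, -0.005, 0.125]
force: [-0.4, -0.0, 0.4]
width: 85.4
```

Request:
move_arm([
  [[0,0,0],0],
  [[0,0,0],0],
  [[0,0,0],0],
  [[0,0,0],0],
  [[0,0,0],0],
], claw=0)

```text
clock: 20.6
eef_pos: [525.6, -435.0, 14.6]
tool_rot: [3.139, -0.006, 0.125]
force: [-0.1, 1.4, 7.3]
width: 44.5
```

Request:
move_arm([
  [[0,0,-0.03],0],
  [[0,0,-0.07],0],
  [[0,0,-0.12],0],
  [[0,0,-0.16],0],
  [[0,0,-0.185],0],
])

```text
clock: 21.22
eef_pos: [524.6, -434.9, 201.7]
tool_rot: [3.137, -0.007, 0.125]
force: [0.6, 0.1, -2.5]
width: 44.1
```

Run:
```python
from h import *
s=read_state();print(s["eef_pos"],s["width"],s["force"],to(-70,75,190))
```

```text
[ 524.58988525 -434.92770293  201.65244389] 44.12872075487216 [ 0.57128631  0.10011718 -2.50499415] (array([ 0.1003, -0.6384,  0.0095]), np.float64(0.154))
```

Request:
move_arm([
  [[0.006,-0.04,0],0.03],
  [[0.012,-0.08,0],0.06],
  [[0.02,-0.125,0],0.1],
  [[0.028,-0.17,0],0.14],
  [[0.036,-0.215,0],0.154],
])

```text
clock: 21.85
eef_pos: [533.0, -215.5, 200.6]
tool_rot: [3.139, -0.007, -0.03]
force: [0.6, -0.3, -2.9]
width: 44.7
```

Run:
```python
from h import *
s=read_state();print(s["eef_pos"],s["width"],s["force"],to(-70,75,198))
```

```text
[ 533.04648735 -215.51411515  200.59824476] 44.70752528842696 [ 0.56757882 -0.25072797 -2.89745453] (array([-0.0012, -0.4267,  0.0013]), np.float64(-0.001))
```

Request:
move_arm([
  [[0,-0.045,0],0],
  [[0,-0.09,0],0],
  [[0,-0.135,0],0],
  [[0,-0.18,0],0],
  [[0,-0.225,0],0],
])

```text
clock: 22.48
eef_pos: [539.3, 10.7, 199.7]
tool_rot: [3.138, -0.006, -0.03]
force: [1.0, 1.1, -2.9]
width: 44.6
```

Request:
move_arm([
  [[0,-0.045,0],0],
  [[0,-0.09,0],0],
  [[0,-0.135,0],0],
  [[-0.001,-0.18,0],0],
  [[-0.001,-0.2,0],0],
])

```text
clock: 23.1
eef_pos: [543.2, 214.2, 198.5]
tool_rot: [3.14, -0.005, -0.026]
force: [-0.9, -1.1, -2.9]
width: 44.5
```

Run:
```python
from h import *
s=read_state();print(s["eef_pos"],s["width"],s["force"],to(-70,75,118))
```

```text
[543.23228255 214.17767956 198.52009063] 44.505400020066354 [-0.92805031 -1.14978606 -2.88201434] (array([0.0011, 0.003 , 0.0805]), np.float64(0.003))
```

Request:
move_arm([
  [[0,0.003,0.03],0],
  [[0,0.003,0.055],0],
  [[0,0.003,0.072],0],
  [[0,0.003,0.079],0],
  [[0,0.003,0.081],0],
])

```text
clock: 23.72
eef_pos: [543.9, 210.7, 117.6]
tool_rot: [3.14, -0.005, -0.026]
force: [0.1, 0.0, -2.4]
width: 44.6
```

Request:
move_arm([
  [[0,0,0.0],0],
  [[0,0,0.0],0],
])

```text
clock: 23.98
eef_pos: [544.4, 210.8, 118.3]
tool_rot: [3.14, -0.007, -0.027]
force: [-1.7, 0.3, -2.2]
width: 44.5
```

Request:
move_arm([
  [[0,0,0.002],0],
  [[0,0,0.003],0],
  [[0,0,0.003],0],
])

```text
clock: 24.35
eef_pos: [544.3, 210.8, 115.2]
tool_rot: [3.14, -0.007, -0.027]
force: [0.7, -0.0, -3.7]
width: 44.6
```

Request:
move_arm([
  [[0,0,0],0],
  [[0,0,0],0],
  [[0,0,0],0],
], claw=0.72)

```text
clock: 24.72
eef_pos: [544.6, 210.9, 115.5]
tool_rot: [3.14, -0.007, -0.026]
force: [-0.1, -0.2, -1.3]
width: 61.7
```

Request:
move_arm([
  [[0,0,-0.03],0],
  [[0,0,-0.08],0],
  [[0,0.03,-0.1],0],
  [[0,0.08,-0.1],0],
  [[0,0.13,-0.1],0],
])

```text
clock: 25.35
eef_pos: [540.6, 80.1, 216.3]
tool_rot: [3.141, -0.009, -0.026]
force: [0.7, 0.0, -0.0]
width: 62.0
```

Run:
```python
from h import *
c,_=load("w4")
for p in [(525,420),(530,440),(470,490),(487,505)]: print(ray(c,np.array(p)*560/795,14).round())
print(mv([411,-120,210],np.pi/2+.24))
```

```text
[ 380. -425.   14.]
[ 360. -432.   14.]
[ 305. -382.   14.]
[ 288. -399.   14.]
(array([-0.1245,  0.2033,  0.0055]), np.float64(-0.266))
```

Request:
move_arm([
  [[-0.025,0.04,0],-0.05],
  [[-0.05,0.08,0],-0.1],
  [[-0.075,0.12,0],-0.16],
  [[-0.1,0.16,0],-0.22],
  [[-0.124,0.203,0],-0.266],
], claw=1)

```text
clock: 25.98
eef_pos: [410.8, -120.9, 215.8]
tool_rot: [3.138, -0.009, 0.243]
force: [0.2, -0.8, 0.3]
width: 85.6
```

Request:
move_arm([
  [[0,0,0],0],
  [[0,0,0],0],
])

```text
clock: 26.22
eef_pos: [411.4, -120.6, 216.1]
tool_rot: [3.138, -0.01, 0.242]
force: [0.3, 0.5, -0.6]
width: 85.2
```

Run:
```python
from h import *
snap("wrist","w6",scale=1.42);print(read_state()["eef_pos"])
```

```text
[ 411.67138638 -119.96391609  216.01086718]
```

View pics/w6.png

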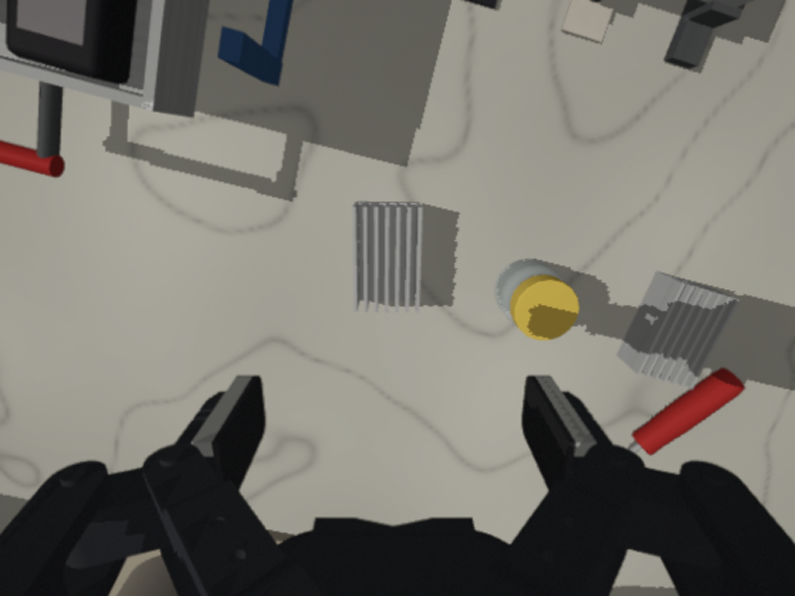

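Run:
```python
from h import *
c,im=load("w6")
b=box(c,[(357,211),(421,211),(421,308),(358,309)],36);print("hsA",b, mv([*b[0],6],b[1]+np.pi/2))
print(ray(c,np.array((56,164))*560/795,113), st(-172,-70))
```

```text
hsA (array([ 411.3, -118.2]), np.float64(0.245), np.float64(74.1), np.float64(47.1)) (array([-0.0021, -0.0026,  0.21  ]), np.float64(-0.001))
[438.75675848  71.31705385 113.        ] [438.54260546  69.01673382   0.        ]
```

Request:
move_arm([
  [[-0.001,-0.002,0.05],0],
  [[-0.001,-0.002,0.1],0],
  [[-0.001,-0.002,0.15],0],
  [[-0.001,-0.002,0.19],0],
  [[-0.001,-0.002,0.2],0],
])

```text
clock: 26.9
eef_pos: [405.8, -107.9, 38.2]
tool_rot: [-3.111, 0.008, 0.244]
force: [0.6, 0.8, 0.6]
width: 85.1
```

Request:
move_arm([
  [[0,0,0],0],
  [[0,0,0],0],
])

```text
clock: 27.15
eef_pos: [406.4, -107.0, 38.3]
tool_rot: [-3.111, 0.007, 0.247]
force: [0.6, -1.1, -0.6]
width: 85.8
```

Run:
```python
from h import *
s=read_state();print(np.round(s["qpos"],3),np.round(s["qd"],3),mv([411,-118,6],.245+np.pi/2))
```

```text
[ 0.096  0.709  0.169  2.269 -0.616  0.234 -0.493] [ 0.018 -0.017 -0.     0.006 -0.01   0.002  0.018] (array([0.002 , 0.0128, 0.0319]), np.float64(0.002))
```

Request:
move_arm([
  [[0.015,0.012,-0.03],0],
  [[0.026,0.012,-0.03],0],
  [[0.026,0.012,-0.01],0],
  [[0.026,0.012,0.01],0],
  [[0.026,0.012,0.02],0],
])

```text
clock: 27.78
eef_pos: [433.9, -110.9, 16.9]
tool_rot: [-3.109, 0.008, 0.247]
force: [-0.1, 0.3, 0.9]
width: 85.5
```

Run:
```python
from h import *
s=read_state();print(s["eef_pos"],s["tool_rot"],s["force"],np.round(s["qpos"],3),mv([435,-112,6],.245+np.pi/2))
```

```text
[ 433.89029834 -110.94433045   16.94276159] [-3.10908098  0.0079716   0.24742433] [-0.11188954  0.2685177   0.85394205] [ 0.083  0.77   0.184  2.201 -0.66   0.252 -0.46 ] (array([0.0009, 0.0017, 0.0109]), np.float64(0.002))
```

Request:
move_arm([
  [[0.002,0.001,0.005],0],
  [[0.002,0.001,0.009],0],
  [[0.002,0.001,0.009],0],
])

```text
clock: 28.15
eef_pos: [436.2, -111.1, 7.9]
tool_rot: [-3.109, 0.008, 0.247]
force: [0.4, 0.1, -0.1]
width: 85.5
```

Request:
move_arm([
  [[0,0,0],0],
  [[0,0,0],0],
  [[0,0,0],0],
  [[0,0,0],0],
  [[0,0,0],0],
], claw=0)

```text
clock: 28.78
eef_pos: [436.3, -111.0, 8.7]
tool_rot: [-3.109, 0.007, 0.247]
force: [-0.5, 1.5, 8.2]
width: 49.1
```

Request:
move_arm([
  [[0,0,-0.02],0],
  [[0,0,-0.06],0],
  [[0,0,-0.11],0],
  [[0,0,-0.15],0],
  [[0.02,0,-0.19],0],
])

```text
clock: 29.4
eef_pos: [457.0, -111.8, 199.9]
tool_rot: [-3.108, 0.008, 0.245]
force: [1.5, -0.6, -0.6]
width: 49.0
```

Run:
```python
from h import *
s=read_state();print(s["eef_pos"],s["width"],s["force"],np.round(s["qpos"],3),to(46,-40,200))
```

```text
[ 456.97231737 -111.83107524  199.88624816] 49.03748836628018 [ 1.45777639 -0.59035575 -0.6471149 ] [-0.219  0.496  0.605  2.029 -0.435  0.769 -0.668] (array([ 0.244 , -0.1497,  0.0029]), np.float64(0.274))
```

Request:
move_arm([
  [[0.045,-0.02,0],0.05],
  [[0.09,-0.045,0],0.1],
  [[0.135,-0.07,0],0.16],
  [[0.18,-0.1,0],0.22],
  [[0.22,-0.13,0],0.274],
])

```text
clock: 30.02
eef_pos: [639.6, 69.2, 202.1]
tool_rot: [-3.112, 0.018, -0.03]
force: [-0.3, -1.0, -1.8]
width: 49.1
```

Request:
move_arm([
  [[0,0,0],0],
])

```text
clock: 30.15
eef_pos: [640.9, 74.7, 200.8]
tool_rot: [-3.11, 0.018, -0.023]
force: [-1.3, -1.1, -1.0]
width: 49.6
```

Run:
```python
from h import *
s=read_state();print(s["eef_pos"],s["tool_rot"],s["width"],s["force"],np.round(s["qpos"],3),to(48,-40,200),to(48,-40,110))
```

```text
[640.85474599  74.71771375 200.82867638] [-3.10992643  0.01766634 -0.02302797] 49.56103388746429 [-1.30572363 -1.11515106 -0.98675649] [-0.51   0.748  0.664  1.562 -0.547  1.039 -1.275] (array([ 0.0181, -0.0183,  0.0011]), np.float64(0.006)) (array([ 0.0196, -0.0155,  0.091 ]), np.float64(0.006))
```

Request:
move_arm([
  [[0.019,-0.017,0.01],0.006],
  [[0.019,-0.016,0.035],0.006],
  [[0.019,-0.016,0.06],0.006],
  [[0.019,-0.016,0.08],0.006],
  [[0.019,-0.016,0.087],0.006],
])

```text
clock: 30.78
eef_pos: [657.6, 92.7, 112.7]
tool_rot: [-3.11, 0.02, -0.03]
force: [-0.4, -0.4, -1.6]
width: 49.3
```

Request:
move_arm([
  [[0,0,0],0],
])

```text
clock: 30.9
eef_pos: [657.6, 92.4, 112.7]
tool_rot: [-3.111, 0.02, -0.03]
force: [-0.3, 0.2, -0.7]
width: 49.5
```

Run:
```python
from h import *
s=read_state();print(s["eef_pos"],s["tool_rot"],s["width"],s["force"],to(48,-40,110))
```

```text
[657.62235796  92.36199478 112.71391577] [-3.11051806  0.0203686  -0.02988048] 49.45143144655689 [-0.32830368  0.16183926 -0.67552914] (array([ 0.0017, -0.0002,  0.0027]), np.float64(-0.001))
```

Request:
move_arm([
  [[0,0,0.002],0],
  [[0,0,0.002],0],
])

```text
clock: 31.15
eef_pos: [657.9, 92.3, 111.4]
tool_rot: [-3.11, 0.019, -0.03]
force: [0.6, -0.4, -1.4]
width: 49.6
```

Request:
move_arm([
  [[0,0,0],0],
  [[0,0,0],0],
  [[0,0,0],0],
], claw=0.75)

```text
clock: 31.52
eef_pos: [658.1, 92.3, 111.6]
tool_rot: [-3.11, 0.019, -0.03]
force: [-0.5, 0.6, -0.8]
width: 64.0
```

Request:
move_arm([
  [[0,0,-0.03],0],
  [[0,0,-0.08],0],
  [[-0.02,0.0,-0.11],0],
  [[-0.05,0.04,-0.11],0],
  [[-0.09,0.08,-0.11],0],
])

```text
clock: 32.15
eef_pos: [567.5, 10.8, 221.3]
tool_rot: [-3.111, 0.017, -0.028]
force: [0.4, -1.1, -0.1]
width: 63.6
```

Run:
```python
from h import *
s=read_state();print(s["eef_pos"],s["width"],s["force"],mv([410,-360,210],np.pi/2+0))
```

```text
[567.5363251   10.77483257 221.27083114] 63.60941016651859 [ 0.43715307 -1.11026539 -0.08647648] (array([-0.1467,  0.3753,  0.0022]), np.float64(-0.028))
```

Request:
move_arm([
  [[-0.018,0.045,0],0],
  [[-0.036,0.09,0],0],
  [[-0.054,0.135,0],0],
  [[-0.072,0.18,0],-0.02],
  [[-0.09,0.225,0],-0.028],
], claw=1)

```text
clock: 32.78
eef_pos: [470.5, -212.8, 216.1]
tool_rot: [-3.111, 0.015, 0.0]
force: [-0.2, -0.6, -0.6]
width: 85.7
```

Request:
move_arm([
  [[-0.018,0.045,0],0],
  [[-0.036,0.09,0],0],
  [[-0.053,0.135,0],0],
  [[-0.053,0.152,0.01],0],
  [[-0.053,0.152,0.03],0],
])

```text
clock: 33.4
eef_pos: [416.6, -366.7, 182.8]
tool_rot: [-3.114, 0.013, -0.003]
force: [1.0, 0.2, -0.1]
width: 85.2
```

Request:
move_arm([
  [[0,0,0],0],
])

```text
clock: 33.52
eef_pos: [415.9, -366.0, 181.7]
tool_rot: [-3.111, 0.015, -0.004]
force: [0.9, -0.5, 0.5]
width: 85.4
```

Run:
```python
from h import *
s=read_state();print(s["eef_pos"],s["tool_rot"],np.round(s["qpos"],2))
snap("wrist","w7",scale=1.42);
```

```text
[ 415.90313438 -365.96953845  181.74865227] [-3.11141841  0.01537989 -0.003558  ] [ 0.29  0.65  0.63  1.82 -0.5   0.87 -0.41]
```

View pics/w7.png

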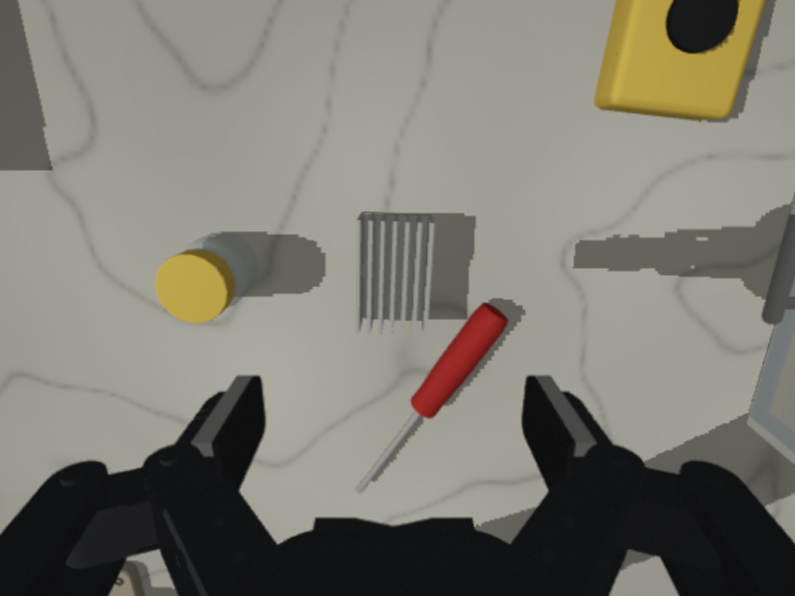

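Run:
```python
from h import *
c,im=load("w7")
b=box(c,[(358,221),(434,221),(429,330),(358,332)],36);print("hsB",b, mv([b[0][0]+12,b[0][1],8],b[1]+np.pi/2))
for p in [(487,303),(508,320)]:print(ray(c,np.array(p)*560/795,14))
```

```text
hsB (array([ 409.1, -362.2]), np.float64(-0.024), np.float64(77.1), np.float64(49.3)) (array([0.0073, 0.    , 0.1747]), np.float64(0.02))
[ 383.83609187 -429.10477412   14.        ]
[ 370.54619274 -445.43232722   14.        ]
```

Request:
move_arm([
  [[0.007,0,0.04],0.02],
  [[0.007,0,0.09],0.02],
  [[0.007,0,0.135],0.02],
  [[0.007,0,0.165],0.02],
  [[0.007,0,0.17],0.02],
])

```text
clock: 34.2
eef_pos: [420.6, -361.6, 11.9]
tool_rot: [-3.112, 0.016, -0.023]
force: [0.4, -0.2, -0.1]
width: 85.4
```

Request:
move_arm([
  [[0,0,0],0],
  [[0,0,0],0],
])

```text
clock: 34.45
eef_pos: [421.6, -362.5, 13.4]
tool_rot: [-3.114, 0.014, -0.023]
force: [0.5, 0.7, 0.6]
width: 85.6
```

Run:
```python
from h import *
s=read_state();print(s["eef_pos"],s["tool_rot"],np.round(s["qpos"],2), mv([421,-362,8],np.pi/2-.02))
```

```text
[ 421.62318494 -362.45116244   13.44567669] [-3.11424363  0.01389613 -0.0229999 ] [ 0.4   0.88  0.43  1.91 -0.7   0.54 -0.27] (array([-0.0006, -0.0003,  0.0055]), np.float64(-0.003))
```

Request:
move_arm([
  [[0,0,0.005],0],
  [[0,0,0.006],0],
])

```text
clock: 34.7
eef_pos: [421.9, -362.4, 7.8]
tool_rot: [-3.115, 0.013, -0.023]
force: [0.0, -0.8, 0.3]
width: 85.4
```

Request:
move_arm([
  [[0,0,0],0],
  [[0,0,0],0],
  [[0,0,0],0],
  [[0,0,0],0],
  [[0,0,0],0],
], claw=0)

```text
clock: 35.33
eef_pos: [421.9, -362.3, 8.3]
tool_rot: [-3.114, 0.013, -0.023]
force: [-1.8, 0.4, 4.9]
width: 49.1
```

Request:
move_arm([
  [[0,0,-0.02],0],
  [[0,0,-0.06],0],
  [[0,0,-0.11],0],
  [[0,0,-0.16],0],
  [[0.02,-0.02,-0.2],0],
])

```text
clock: 35.95
eef_pos: [443.0, -350.4, 210.7]
tool_rot: [-3.117, 0.013, -0.028]
force: [0.0, 0.6, -3.1]
width: 49.0
```

Run:
```python
from h import *
s=read_state();print(s["eef_pos"],s["width"],s["force"],np.round(s["qpos"],3),to(36,40,205))
```

```text
[ 443.030429   -350.35486669  210.71116396] 49.017906845005 [ 1.71437295e-03  5.59127606e-01 -3.11395477e+00] [ 0.211  0.629  0.673  1.771 -0.483  0.94  -0.506] (array([ 0.1919, -0.5287,  0.0164]), np.float64(0.001))
```

Request:
move_arm([
  [[0.015,-0.04,0],0],
  [[0.03,-0.085,0],0],
  [[0.047,-0.13,0],0],
  [[0.063,-0.175,0],0],
  [[0.08,-0.22,0],0],
])

```text
clock: 36.58
eef_pos: [529.3, -131.1, 215.0]
tool_rot: [-3.116, 0.013, -0.028]
force: [1.1, 0.2, -1.8]
width: 49.1
```

Request:
move_arm([
  [[0.015,-0.045,0],0],
  [[0.03,-0.09,0],0],
  [[0.047,-0.135,0],0],
  [[0.063,-0.18,0],0],
  [[0.08,-0.22,0],0],
])

```text
clock: 37.2
eef_pos: [615.4, 88.6, 219.0]
tool_rot: [-3.116, 0.015, -0.027]
force: [0.9, 0.1, -1.9]
width: 48.9
```

Run:
```python
from h import *
s=read_state();print(s["eef_pos"],s["width"],s["force"],to(36,40,205))
```

```text
[615.42965378  88.60116611 218.99424108] 48.87959298383105 [ 0.93649524  0.10292192 -1.86836462] (array([ 0.0321, -0.0849,  0.0157]), np.float64(0.002))
```

Request:
move_arm([
  [[0.015,-0.045,0.01],0],
  [[0.032,-0.085,0.02],0],
  [[0.032,-0.085,0.05],0],
  [[0.032,-0.085,0.08],0],
  [[0.032,-0.085,0.095],0],
])

```text
clock: 37.83
eef_pos: [646.9, 175.2, 123.4]
tool_rot: [-3.117, 0.018, -0.027]
force: [-0.4, -0.4, -1.9]
width: 49.4
```

Request:
move_arm([
  [[0,0,0],0],
])

```text
clock: 37.95
eef_pos: [646.2, 175.0, 122.5]
tool_rot: [-3.118, 0.02, -0.028]
force: [-0.0, -0.7, -0.2]
width: 49.2
```

Run:
```python
from h import *
s=read_state();print(s["eef_pos"],s["width"],s["force"],to(36,40,111))
```

```text
[646.24930671 174.96241472 122.49250539] 49.15888625551049 [-0.04391015 -0.7418641  -0.23093583] (array([0.0037, 0.0022, 0.0114]), np.float64(0.001))
```

Request:
move_arm([
  [[0.002,0.001,0.006],0],
  [[0.002,0.001,0.0115],0],
  [[0.002,0.001,0.0115],0],
])

```text
clock: 38.33
eef_pos: [647.9, 174.2, 110.9]
tool_rot: [-3.117, 0.02, -0.028]
force: [0.1, -0.4, -0.9]
width: 49.1
```

Request:
move_arm([
  [[0,0,0],0],
  [[0,0,0],0],
  [[0,0,0],0],
], claw=0.75)

```text
clock: 38.7
eef_pos: [648.2, 174.2, 111.3]
tool_rot: [-3.117, 0.02, -0.028]
force: [-0.0, 0.3, -0.0]
width: 63.9
```

Request:
move_arm([
  [[0,0,-0.03],0],
  [[0,0,-0.08],0],
  [[-0.03,0.0,-0.12],0],
  [[-0.08,0.02,-0.15],0],
  [[-0.13,0.03,-0.16],0],
])

```text
clock: 39.33
eef_pos: [520.3, 142.5, 275.1]
tool_rot: [-3.116, 0.016, -0.029]
force: [-0.0, 0.9, -0.2]
width: 64.1
```

Run:
```python
from h import *
s=read_state();print(s["eef_pos"],s["width"],s["qpos"].round(2),mv([440,139,230],-.029))
snap("wrist","w8",scale=1.42)
```

```text
[520.26492676 142.48001042 275.13559937] 64.06048244164116 [-0.81  0.53  0.79  1.78 -0.46  1.04 -1.44] (array([-0.0794,  0.007 ,  0.0463]), np.float64(1.57))
```

View pics/w8.png

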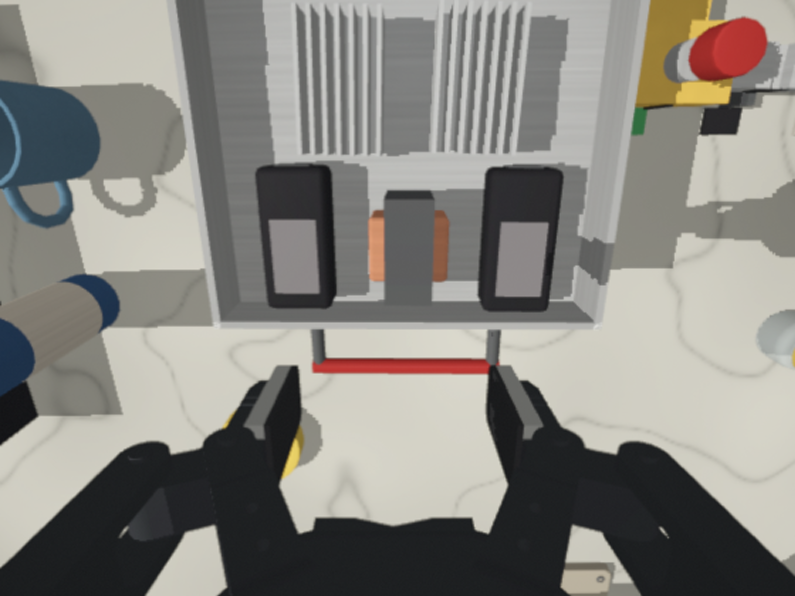

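Request:
move_arm([
  [[-0.02,0.002,0],-0.17],
  [[-0.04,0.004,0],-0.35],
  [[-0.06,0.006,0],-0.52],
  [[-0.08,0.007,0],-0.7],
  [[-0.08,0.007,0],-0.88],
], claw=0.4)

```text
clock: 40.0
eef_pos: [430.7, 136.9, 277.0]
tool_rot: [-3.103, -0.004, 0.855]
force: [0.3, 0.3, -0.5]
width: 34.3
```

Request:
move_arm([
  [[0,0,0],-0.17],
  [[0,0,0],-0.35],
  [[0,0,0],-0.52],
  [[0,0,0],-0.69],
  [[0,0,0],-0.69],
])

```text
clock: 40.62
eef_pos: [430.9, 136.7, 277.2]
tool_rot: [-3.114, -0.028, 1.542]
force: [-0.4, -0.2, 0.0]
width: 34.3
```

Run:
```python
from h import *
c,_=load("w8")
k=560/795
e=[ray(c,np.array(p)*k,113) for p in((316,366),(493,366))];print(e,st(-172,0))
s=read_state();print(s["eef_pos"],s["tool_rot"],s["width"],s["qpos"].round(2))
t=st(-172,0);print(mv([t[0],t[1],150],-.029),mv([t[0],t[1],94],-.029))
```

```text
[array([439.64064237, 208.2768238 , 113.        ]), array([437.51882578,  73.89823087, 113.        ])] [440.57232093 138.98730088   0.        ]
[430.911121   136.71704738 277.16676888] [-3.11435469 -0.02842136  1.54232205] 34.3269931681281 [-0.65  0.31  0.41  1.98 -0.2   0.9  -0.16]
(array([-0.0011,  0.0131,  0.1269]), np.float64(0.001)) (array([-0.0027,  0.0146,  0.1828]), np.float64(0.001))
```

Request:
move_arm([
  [[-0.001,0.006,0.04],0],
  [[-0.002,0.013,0.09],0],
  [[-0.002,0.0135,0.125],0],
  [[-0.002,0.0135,0.135],0],
  [[-0.002,0.0135,0.135],0],
])

```text
clock: 41.25
eef_pos: [441.0, 138.2, 142.0]
tool_rot: [-3.114, -0.028, 1.541]
force: [0.3, -0.2, -0.3]
width: 34.0
```

Run:
```python
from h import *
s=read_state();print(s["eef_pos"],s["tool_rot"],s["qpos"].round(2))
print(mv([439.5,139,94],-.029))
snap("wrist","w9",scale=1)
```

```text
[440.99185408 138.19891971 141.97835761] [-3.11410926 -0.02807855  1.54068387] [-0.55  0.54  0.3   2.11 -0.35  0.57 -0.01]
(array([-0.0006, -0.0002,  0.048 ]), np.float64(-0.001))
```

View pics/w9.png

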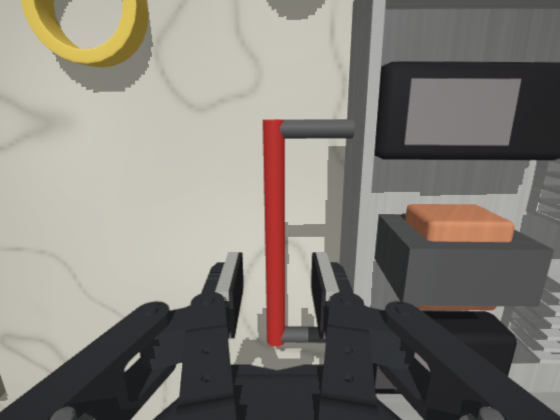

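Request:
move_arm([
  [[0,0,0.02],0],
  [[0,0,0.04],0],
  [[0,0,0.048],0],
  [[0,0,0.048],0],
])

```text
clock: 41.8
eef_pos: [441.4, 140.2, 97.5]
tool_rot: [-3.119, -0.031, 1.54]
force: [-4.3, -1.7, 17.8]
width: 34.4
```

Request:
move_arm([
  [[0,0,0],0],
  [[0,0,0],0],
  [[0,0,0],0],
  [[0,0,0],0],
], claw=0)

```text
clock: 42.3
eef_pos: [438.6, 140.5, 99.0]
tool_rot: [-3.114, -0.032, 1.541]
force: [-7.2, -0.2, 15.1]
width: 9.7
```

```bash
cat >> h.py <<'E'
def tilt(ths,p0):
    "p0: TCP at tilt 0"
    out=[]
    for t in ths:
        dx=-272*np.cos(t)+18*np.sin(t)+272; dz=272*np.sin(t)+18*np.cos(t)-18
        tgt=np.array(p0)+R.from_euler('z',YAW).apply([dx,0,dz]); out.append(mv(tgt)[0].tolist())
    return out
E
python3 - <<'E'
from h import *
s=read_state();print(s["eef_pos"],s["tool_rot"],s["qpos"].round(2),s["width"],s["force"])
p=s["eef_pos"];np.save('p0.npy',p)
print(tilt([.06,.13,.2,.27,.34],p))
E
```

```text
[438.64268732 140.53671852  98.96719288] [-3.11382613 -0.03227838  1.54071376] [-0.5   0.61  0.24  2.14 -0.41  0.45  0.04] 9.701581544027627 [-7.15687877 -0.22341264 15.11712198]
[[0.0005, 0.0011, -0.0163], [0.0011, 0.0037, -0.0352], [0.0017, 0.0075, -0.0539], [0.0023, 0.0127, -0.0722], [0.0029, 0.0191, -0.0902]]
```

Request:
move_arm([
  [[0,0.001,-0.016],0],
  [[0.001,0.004,-0.035],0],
  [[0.002,0.0075,-0.054],0],
  [[0.002,0.013,-0.072],0],
  [[0.003,0.019,-0.09],0],
])

```text
clock: 42.92
eef_pos: [459.3, 140.1, 188.8]
tool_rot: [-3.112, -0.032, 1.541]
force: [3.4, 0.6, -9.9]
width: 9.7
```

Run:
```python
from h import *
s=read_state();print(s["eef_pos"],s["tool_rot"],s["qpos"].round(2),s["width"],s["force"])
p=np.load('p0.npy');print(tilt([.34,.39,.44,.49,.54,.59,.64],p))
```

```text
[459.32983484 140.06663371 188.7517642 ] [-3.11225241 -0.03168587  1.54096666] [-0.57  0.48  0.35  2.02 -0.31  0.71 -0.05] 9.673833692384504 [ 3.40703682  0.56269528 -9.90786522]
[[-0.0001, 0.0009, 0.0001], [0.0003, 0.0062, -0.0125], [0.0007, 0.0122, -0.0247], [0.001, 0.0187, -0.0367], [0.0014, 0.0259, -0.0483], [0.0018, 0.0336, -0.0595], [0.0021, 0.0418, -0.0703]]
```

Request:
move_arm([
  [[0,0.006,-0.0125],0],
  [[0.001,0.012,-0.0245],0],
  [[0.001,0.0185,-0.0365],0],
  [[0.001,0.026,-0.048],0],
  [[0.002,0.0335,-0.0595],0],
])

```text
clock: 43.55
eef_pos: [492.3, 139.3, 247.4]
tool_rot: [-3.106, -0.031, 1.541]
force: [-4.8, 0.3, -6.9]
width: 9.1
```

Run:
```python
from h import *
s=read_state();print(s["eef_pos"],s["width"],s["force"])
p=np.load('p0.npy');print(tilt([.64,.69,.74,.79,.84,],p))
```

```text
[492.26057375 139.31865938 247.40330964] 9.13880335392364 [-4.80595391  0.26727105 -6.94091962]
[[-0.0, 0.0106, -0.0108], [0.0003, 0.0193, -0.0213], [0.0006, 0.0286, -0.0313], [0.0009, 0.0383, -0.0408], [0.0012, 0.0485, -0.0498]]
```

Request:
move_arm([
  [[0,0.0105,-0.011],0],
  [[0,0.0195,-0.0215],0],
  [[0.001,0.0285,-0.0315],0],
  [[0.001,0.0385,-0.041],0],
  [[0.001,0.0485,-0.05],0],
])

```text
clock: 44.18
eef_pos: [539.3, 138.3, 297.6]
tool_rot: [-3.099, -0.034, 1.542]
force: [-12.2, 2.8, 11.0]
width: 9.9
```

Run:
```python
from h import *
s=read_state();print(s["eef_pos"],s["width"],s["force"])
p=np.load('p0.npy');print(tilt([.84,.89,.94,.99,1.04,1.07],p))
```

```text
[539.34434375 138.32531587 297.57153087] 9.898504737953331 [-12.16082851   2.80353578  10.98401129]
[[-0.0008, 0.0032, 0.0019], [-0.0005, 0.0138, -0.0067], [-0.0003, 0.0248, -0.0147], [-0.0, 0.0362, -0.0222], [0.0002, 0.0479, -0.0291], [0.0003, 0.0551, -0.033]]
```

Request:
move_arm([
  [[0,0.009,-0.008],0],
  [[0,0.021,-0.0165],0],
  [[0,0.033,-0.0245],0],
  [[0,0.045,-0.0315],0],
  [[0,0.0525,-0.0355],0],
])

```text
clock: 44.8
eef_pos: [593.1, 137.1, 332.7]
tool_rot: [-3.099, -0.037, 1.543]
force: [-5.0, 3.5, 3.3]
width: 9.2
```

Run:
```python
from h import *
s=read_state();print(s["eef_pos"],s["width"],s["force"])
p=np.load('p0.npy');print(tilt([1.07],p))
snap("scene","s2",scale=1.42)
```

```text
[593.14227311 137.14151099 332.70872966] 9.182112037574166 [-5.00981632  3.54130359  3.30311988]
[[-0.0013, 0.0028, 0.0043]]
```

View pics/s2.png

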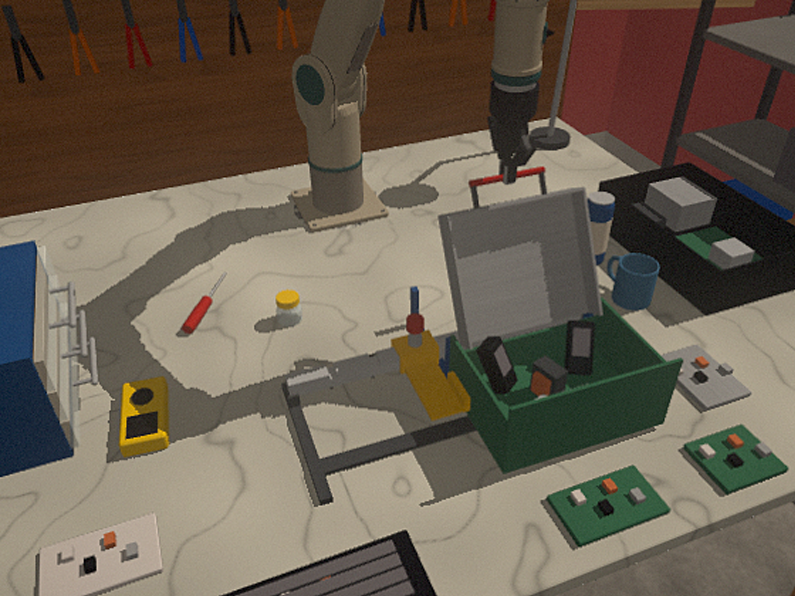

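Request:
move_arm([
  [[0,0,0],0],
  [[0,0,0],0],
  [[0,0,0],0],
  [[0,0,0],0],
  [[0,0,0],0],
])

```text
clock: 45.48
eef_pos: [594.1, 137.2, 333.6]
tool_rot: [-3.101, -0.037, 1.543]
force: [-0.6, 2.2, -2.2]
width: 9.5
```

Request:
move_arm([
  [[0,0,0],0],
  [[0,0,0],0],
  [[0,0,0],0],
  [[0,0,0],0],
  [[0,0,0],0],
])

```text
clock: 46.1
eef_pos: [594.1, 137.2, 333.6]
tool_rot: [-3.101, -0.037, 1.543]
force: [-1.4, 1.7, -1.3]
width: 9.2
```

Run:
```python
from h import *
s=read_state();print(s["eef_pos"],s["width"],s["force"])
a=get_image("scene")[190:350,300:500]; b=get_image("top")[50:230,160:380]
a=cv2.resize(a,(400,600*160//300)); a=cv2.resize(get_image("scene")[190:350,300:500],(400,320),interpolation=cv2.INTER_CUBIC); b=cv2.resize(b,(390,320),interpolation=cv2.INTER_CUBIC)
cv2.imwrite('pics/m1.png',np.hstack([a,b]))
```

```text
[594.13355621 137.18029464 333.56733401] 9.211568190557292 [-1.42446441  1.71716555 -1.33291209]
```

View pics/m1.png

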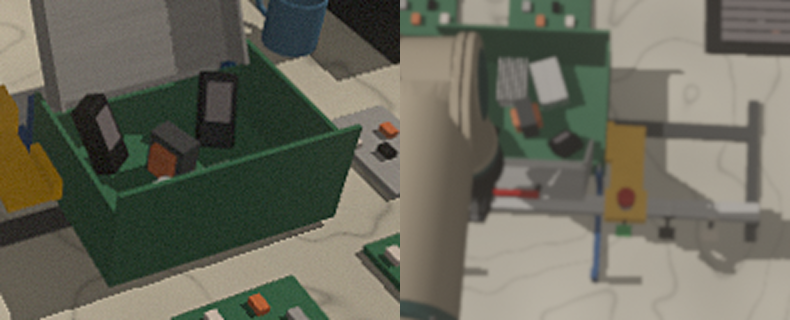

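Run:
```python
from h import *
c=cam("scene")
def S(p,z):
    w=ray(c,(p[0]/2+300,p[1]/2+190),z); return R.from_euler('z',-YAW).apply(w-[612.5,134,0]).round(0)
for n,p in [("A top",(88,97)),("A bot",(115,168)),("B top",(218,72)),("B bot",(215,147))]:
    print(n,[S(p,z) for z in (20,60,85,105,130)])
print("rim corner check", proj(c,[st(105,-144,127),st(308,-144,157),st(308,144,157),st(105,144,127),st(105,-144,85),st(105,144,85)]).round()-[300,190])
```

```text
A top [array([ 28., -30.,  20.]), array([ 69., -52.,  60.]), array([ 94., -66.,  85.]), array([114., -78., 105.]), array([140., -92., 130.])]
A bot [array([163., -57.,  20.]), array([197., -79.,  60.]), array([219., -92.,  85.]), array([ 236., -103.,  105.]), array([ 258., -116.,  130.])]
B top [array([ 44., 165.,  20.]), array([ 83., 133.,  60.]), array([108., 114.,  85.]), array([128.,  98., 105.]), array([153.,  78., 130.])]
B bot [array([173.,  80.,  20.]), array([207.,  52.,  60.]), array([229.,  35.,  85.]), array([246.,  21., 105.]), array([267.,   4., 130.])]
rim corner check [[ 18.  46.]
 [ 58.  94.]
 [174.  62.]
 [121.  20.]
 [ 18.  58.]
 [118.  33.]]
```

Run:
```python
from h import *
s=read_state();p=s["eef_pos"]
# refit: arc through p at th such that consistent: p0' 
p0=np.load('p0.npy')
d=R.from_euler('z',-YAW).apply(p-p0)
from scipy.optimize import minimize_scalar
f=lambda t:np.hypot(272-272*np.cos(t)+18*np.sin(t)-d[0],272*np.sin(t)+18*np.cos(t)-18-d[2])
t=minimize_scalar(f,bounds=(.8,1.15),method='bounded').x;print(t,f(t))
off=d-[272-272*np.cos(t)+18*np.sin(t),0,272*np.sin(t)+18*np.cos(t)-18]
print(off)
np.save('off.npy',R.from_euler('z',YAW).apply(off))
w=[tilt([a],p0+np.load('off.npy')*(a/t))[0] for a in (.99,.91,.83,.75,.67)]
print(w)
```

```text
1.0726190580266892 5.570131566172928
[-2.33288602  1.17731908  5.05806371]
[[-0.0005, -0.0194, 0.0114], [-0.001, -0.0373, 0.024], [-0.0015, -0.0541, 0.038], [-0.0021, -0.0698, 0.0533], [-0.0028, -0.0842, 0.0699]]
```

Request:
move_arm([
  [[0,-0.019,0.0115],0],
  [[-0.001,-0.037,0.024],0],
  [[-0.0015,-0.054,0.038],0],
  [[-0.002,-0.07,0.0535],0],
  [[-0.003,-0.084,0.07],0],
])

```text
clock: 46.88
eef_pos: [507.8, 139.1, 267.4]
tool_rot: [-3.104, -0.038, 1.543]
force: [0.5, 3.4, -1.8]
width: 9.4
```

Run:
```python
from h import *
s=read_state();print(s["eef_pos"],s["width"],s["force"])
p0=np.load('p0.npy')
print([tilt([a],p0+np.load('off.npy')*(a/1.07))[0] for a in (.67,.58,.49,.4,.31,.22)])
```

```text
[507.84298182 139.06122071 267.35676733] 9.373525392684122 [ 0.45080749  3.38390374 -1.81278582]
[[0.0002, -0.0007, 0.0002], [-0.0006, -0.0154, 0.0201], [-0.0015, -0.0283, 0.0413], [-0.0024, -0.0392, 0.0635], [-0.0033, -0.0482, 0.0866], [-0.0043, -0.0551, 0.1105]]
```

Request:
move_arm([
  [[-0.001,-0.015,0.02],0],
  [[-0.0015,-0.028,0.041],0],
  [[-0.0025,-0.039,0.0635],0],
  [[-0.003,-0.048,0.0865],0],
  [[-0.004,-0.055,0.1105],0],
])

```text
clock: 47.5
eef_pos: [448.0, 140.4, 158.6]
tool_rot: [-3.103, -0.037, 1.543]
force: [-1.8, 2.7, -3.3]
width: 9.5
```

Run:
```python
from h import *
s=read_state();print(s["eef_pos"],s["width"],s["force"])
p0=np.load('p0.npy')
print([tilt([a],p0+np.load('off.npy')*(a/1.07))[0] for a in (.22,.15,.09,.04,0)])
```

```text
[448.01154285 140.38829496 158.60447935] 9.50764922022931 [-1.78593891  2.74382299 -3.30233613]
[[0.0001, 0.0006, -0.0003], [-0.0006, -0.0032, 0.0186], [-0.0013, -0.0055, 0.035], [-0.0019, -0.0067, 0.0488], [-0.0023, -0.0071, 0.0599]]
```

Request:
move_arm([
  [[-0.0005,-0.003,0.0185],0],
  [[-0.001,-0.0055,0.035],0],
  [[-0.002,-0.0065,0.0485],0],
  [[-0.002,-0.007,0.059],0],
  [[-0.002,-0.007,0.059],0],
])

```text
clock: 48.12
eef_pos: [438.6, 140.8, 101.5]
tool_rot: [-3.103, -0.039, 1.543]
force: [-6.5, -0.4, 20.7]
width: 9.8
```

Request:
move_arm([
  [[0,0,0],0],
  [[0,0,0],0],
  [[0,0,0],0],
], claw=0.4)

```text
clock: 48.5
eef_pos: [439.3, 140.5, 101.5]
tool_rot: [-3.104, -0.039, 1.542]
force: [0.6, 0.6, -0.3]
width: 34.1
```

Request:
move_arm([
  [[0,0,-0.02],0],
  [[0,0,-0.06],0],
  [[0,0,-0.11],0],
  [[0,0,-0.15],0],
  [[0,0,-0.19],0],
])

```text
clock: 49.12
eef_pos: [446.3, 132.8, 292.5]
tool_rot: [-3.104, -0.038, 1.542]
force: [0.4, 0.7, 0.3]
width: 34.3
```

Run:
```python
from h import *
s=read_state();print(s["eef_pos"],s["width"],s["force"],s["qpos"].round(2))
k=np.array([643.5,-216.4])+160*np.array([.029,1]);print(k)
print(mv([648,-57,290],np.pi/2+YAW))
```

```text
[446.33797357 132.81146287 292.53169505] 34.30975428471649 [0.39882453 0.68810803 0.27755362] [-0.63  0.32  0.43  1.92 -0.22  0.97 -0.12]
[648.14 -56.4 ]
(array([-0.1839,  0.2067, -0.0122]), np.float64(-1.569))
```

Request:
move_arm([
  [[-0.035,0.04,0],0],
  [[-0.07,0.08,0],0],
  [[-0.11,0.12,0],0],
  [[-0.15,0.165,0],0],
  [[-0.184,0.206,0],0],
], claw=0.8)

```text
clock: 49.75
eef_pos: [648.2, -58.7, 277.2]
tool_rot: [-3.104, -0.038, 1.541]
force: [0.1, 0.4, -0.2]
width: 68.6
```

Request:
move_arm([
  [[0,0,0],0],
  [[0,0,0],0],
])

```text
clock: 50.0
eef_pos: [647.7, -58.5, 276.4]
tool_rot: [-3.103, -0.038, 1.541]
force: [-0.1, 0.4, 0.3]
width: 68.6
```

Run:
```python
from h import *
s=read_state();print(s["eef_pos"],s["tool_rot"],s["qpos"].round(2),mv([648,-56.5,98],YAW),mv([648,-56.5,140],YAW))
snap("wrist","w10")
a=cv2.resize(get_image("scene")[170:350,280:500],(430,352),interpolation=cv2.INTER_CUBIC)
b=cv2.resize(load("w10")[1],(370,352*370//469)) if 0 else cv2.resize(load("w10")[1],(370,278))
b=np.vstack([b,np.zeros((74,370,3),np.uint8)])
cv2.imwrite('pics/m2.png',np.hstack([a,b]))
```

```text
[647.67265035 -58.51281123 276.37568206] [-3.10273766 -0.03807797  1.54082317] [-0.17  0.64  0.43  1.42 -0.31  1.18  0.28] (array([-0.0048,  0.0072,  0.1782]), np.float64(-0.001)) (array([-0.0032,  0.0056,  0.1362]), np.float64(-0.001))
```

View pics/m2.png

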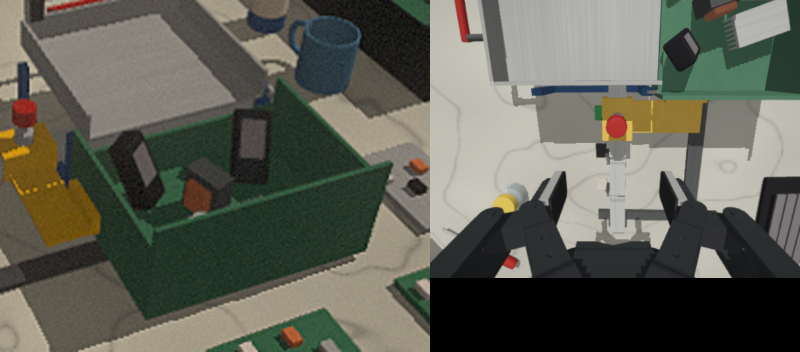

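Request:
move_arm([
  [[-0.002,0.003,0.04],0],
  [[-0.003,0.005,0.09],0],
  [[-0.004,0.006,0.13],0],
  [[-0.0045,0.007,0.165],0],
  [[-0.0045,0.007,0.172],0],
])

```text
clock: 50.72
eef_pos: [646.1, -52.9, 103.3]
tool_rot: [-3.099, -0.04, 1.545]
force: [-0.6, 1.0, 0.7]
width: 68.3
```

Request:
move_arm([
  [[0,0,0],0],
  [[0,0,0],0],
])

```text
clock: 50.98
eef_pos: [647.1, -52.6, 105.0]
tool_rot: [-3.102, -0.04, 1.545]
force: [-0.2, -0.3, -0.2]
width: 68.7
```

Run:
```python
from h import *
s=read_state();print(s["eef_pos"],s["tool_rot"],s["force"],mv([648,-56.5,98],YAW))
```

```text
[647.08041552 -52.5631895  105.02156814] [-3.10203449 -0.04012213  1.54525753] [-0.20391505 -0.33057716 -0.17539068] (array([-0.0042,  0.0013,  0.0068]), np.float64(0.003))
```

Request:
move_arm([
  [[-0.004,0.001,0.004],0],
  [[-0.004,0.001,0.006],0],
  [[-0.004,0.001,0.006],0],
])

```text
clock: 51.35
eef_pos: [647.6, -56.5, 98.8]
tool_rot: [-3.102, -0.04, 1.545]
force: [-0.1, -0.3, 0.0]
width: 68.5
```

Request:
move_arm([
  [[0,0,0],0],
  [[0,0,0],0],
  [[0,0,0],0],
  [[0,0,0],0],
  [[0,0,0],0],
], claw=0)

```text
clock: 51.98
eef_pos: [646.4, -56.4, 99.2]
tool_rot: [-3.1, -0.041, 1.545]
force: [-4.3, 0.9, 4.7]
width: 30.7
```

Request:
move_arm([
  [[0,0,-0.003],0],
  [[0,0,-0.007],0],
  [[0,0,-0.012],0],
  [[0,0,-0.016],0],
  [[0,0,-0.016],0],
])

```text
clock: 52.6
eef_pos: [646.3, -56.4, 114.8]
tool_rot: [-3.098, -0.042, 1.545]
force: [-2.1, 1.9, -8.9]
width: 30.5
```

Run:
```python
from h import *
s=read_state();p=s["eef_pos"];print(p,s["width"],s["force"]);np.save('pk.npy',p)
for d in (40,80,120,160): print(mv(p+R.from_euler('z',YAW).apply([0,-d,0])))
```

```text
[646.29877422 -56.43461458 114.83977517] 30.473965295180502 [-2.09471243  1.92842886 -8.90567389]
(array([-0.04  , -0.0002, -0.0017]), 0)
(array([-0.0799, -0.0004, -0.0033]), 0)
(array([-0.1199, -0.0006, -0.005 ]), 0)
(array([-0.1599, -0.0008, -0.0066]), 0)
```

Request:
move_arm([
  [[-0.01,0,-0.0005],0],
  [[-0.02,0,-0.001],0],
  [[-0.03,0,-0.0015],0],
  [[-0.04,0,-0.002],0],
  [[-0.05,0,-0.002],0],
])

```text
clock: 53.22
eef_pos: [645.1, -107.4, 114.8]
tool_rot: [-3.098, -0.041, 1.545]
force: [-0.8, 3.0, -9.7]
width: 30.1
```

Run:
```python
from h import *
s=read_state();p=np.load('pk.npy');print(s["eef_pos"],s["width"],s["force"])
for d in (90,130,160): print(mv(p+R.from_euler('z',YAW).apply([0,-d,0])))
# black blobs in scene hopper crop
im=get_image("scene")[170:350,280:500];cv2.imwrite('pics/s3.png',im)
m=(im.max(2)<45).astype(np.uint8);n,l,st_,c=cv2.connectedComponentsWithStats(m)
print([(st_[i].tolist()) for i in range(1,n) if st_[i,4]>60])
```

```text
[ 645.11654531 -107.36330055  114.77434794] 30.08521336441199 [-0.76896107  2.96365324 -9.70822029]
(array([-0.039 , -0.0005, -0.0017]), 0)
(array([-0.079 , -0.0007, -0.0033]), 0)
(array([-0.109 , -0.0008, -0.0046]), 0)
[[155, 0, 65, 52, 1488], [100, 60, 22, 40, 477], [36, 72, 30, 42, 560], [76, 91, 25, 22, 115], [0, 129, 35, 18, 294]]
```

Request:
move_arm([
  [[-0.035,0,-0.0015],0],
  [[-0.07,0,-0.003],0],
  [[-0.1,-0.001,-0.0045],0],
  [[-0.109,-0.001,-0.0045],0],
  [[-0.109,-0.001,-0.0045],0],
])

```text
clock: 53.9
eef_pos: [642.5, -221.2, 115.6]
tool_rot: [-3.102, -0.036, 1.542]
force: [3.9, -3.3, -9.0]
width: 30.1
```

Run:
```python
from h import *
s=read_state();p=np.load('pk.npy');print(s["eef_pos"],s["width"],s["force"])
for d in (160,): print(mv(p+R.from_euler('z',YAW).apply([0,-d,0])))
im=get_image("scene")[170:350,230:500];cv2.imwrite('pics/s4.png',im)
```

```text
[ 642.49275667 -221.17477588  115.5571616 ] 30.07095089961066 [ 3.85260984 -3.2718278  -9.01127848]
(array([ 0.0048, -0.0009,  0.0009]), 0)
```

Request:
move_arm([
  [[0.0025,0,0],0],
  [[0.0045,0,0],0],
  [[0.0045,0,0],0],
  [[0.0045,0,0],0],
])

```text
clock: 54.45
eef_pos: [642.7, -215.7, 115.7]
tool_rot: [-3.102, -0.036, 1.543]
force: [2.7, -0.0, -9.2]
width: 30.7
```

Run:
```python
from h import *
s=read_state();p=np.load('pk.npy');print(s["eef_pos"],s["width"],s["force"])
q=p+R.from_euler('z',YAW).apply([0,-160,0]);print(q,mv(q),mv(q-[0,0,15.5]))
```

```text
[ 642.66091724 -215.70566545  115.72687779] 30.671515729171638 [ 2.65720978 -0.04541313 -9.20452201]
[ 641.65942456 -216.3673393   114.83977517] (array([-0.0007, -0.0009,  0.0009]), 0) (array([-0.0013, -0.0003,  0.0164]), 0)
```

Request:
move_arm([
  [[-0.001,0,0.004],0],
  [[-0.001,0,0.008],0],
  [[-0.001,0,0.012],0],
  [[-0.001,0,0.016],0],
  [[-0.001,0,0.0165],0],
])

```text
clock: 55.08
eef_pos: [642.6, -215.7, 99.3]
tool_rot: [-3.103, -0.037, 1.544]
force: [3.6, 1.0, -5.2]
width: 30.4
```

Request:
move_arm([
  [[0,0,0],0],
  [[0,0,0],0],
  [[0,0,0],0],
])

```text
clock: 55.45
eef_pos: [642.6, -215.8, 99.5]
tool_rot: [-3.103, -0.037, 1.544]
force: [1.8, 2.1, -5.7]
width: 30.2
```

Request:
move_arm([
  [[0,0,0],0],
  [[0,0,0],0],
  [[0,0,0],0],
], claw=0.75)

```text
clock: 55.82
eef_pos: [642.1, -216.4, 99.8]
tool_rot: [-3.102, -0.036, 1.543]
force: [-0.5, 0.3, -0.0]
width: 63.6
```

Request:
move_arm([
  [[0,0,-0.04],0],
  [[0,0,-0.09],0],
  [[0,-0.02,-0.14],0],
  [[0,-0.06,-0.19],0],
  [[0,-0.12,-0.23],0],
])

```text
clock: 56.45
eef_pos: [539.5, -222.3, 329.9]
tool_rot: [-3.105, -0.035, 1.544]
force: [0.4, -0.0, -0.0]
width: 64.0
```

Request:
move_arm([
  [[0,-0.05,0],0],
  [[0,-0.1,0],0],
  [[0,-0.15,0],0],
  [[0,-0.15,0],0],
])

```text
clock: 56.95
eef_pos: [385.7, -218.7, 336.2]
tool_rot: [-3.104, -0.036, 1.539]
force: [1.2, 0.2, 0.2]
width: 63.8
```

Run:
```python
from h import *
s=read_state();print(s["eef_pos"],s["force"])
snap("scene","s5");snap("top","t5");snap("wrist","w5b")
s5=load("s5")[1];t5=load("t5")[1]
a=cv2.resize(s5[170:370,190:450],(400,308),interpolation=cv2.INTER_CUBIC)
b=cv2.resize(t5[50:204,200:400],(400,308),interpolation=cv2.INTER_CUBIC)
d=cv2.resize(s5,(390,292)); e=cv2.resize(t5,(390,292))
r=np.vstack([np.hstack([a,b]),np.hstack([d,e,np.zeros((292,20,3),np.uint8)])]);cv2.imwrite('pics/m3.png',r)
```

```text
[ 385.6728547  -218.73228966  336.19632123] [1.18842238 0.15466009 0.24816061]
```

View pics/m3.png

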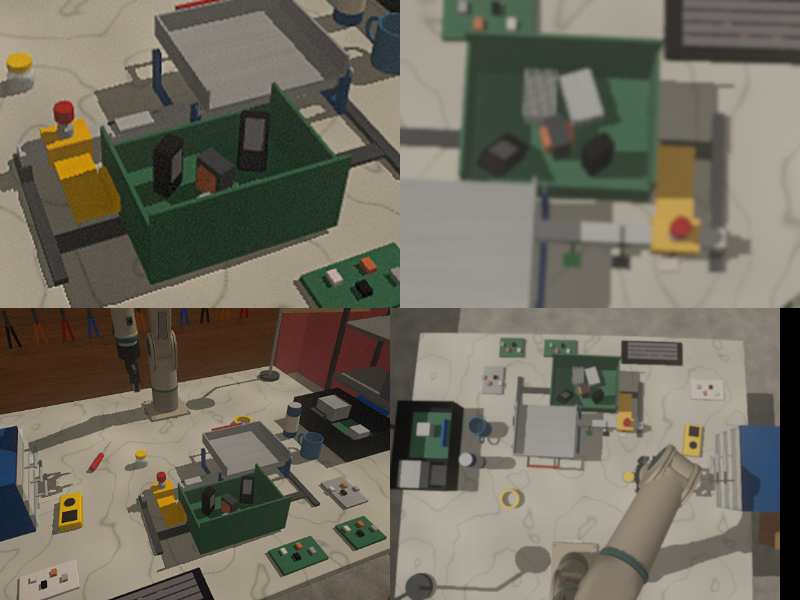

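Run:
```python
from h import *
for f in("sc0","s5","top0","t5"):
    im=load(f)[1].astype(int); o=(60,200,280,270) if f[0]=='s' else (325,150,352,175)
    o=(210,225,250,265) if f[0]=='s' else o
    r=im[o[1]:o[3],o[0]:o[2]]; m=(r[...,2]>90)&(r[...,1]<60)&(r[...,0]<70)
    y,x=np.nonzero(m);print(f,len(x),x.mean()+o[0],y.mean()+o[1])
```

```text
sc0 125 231.68 241.296
s5 123 231.8130081300813 241.70731707317074
top0 47 340.06382978723406 163.68085106382978
t5 11 339.27272727272725 164.0909090909091
```

```bash
python3 -c "
from h import *
print(finish_job(), read_state()['clock'])"
```

```text
the job is handed in; nothing more can be done
the job is handed in; nothing more can be done
```

The job is handed in at about 57 s of the 208 s. All five scrap parts are in the green hopper, which is back at the parking hole with its pin dropped.

I locked the hopper at the tipping hole, put both adapters, the transformer and both heat sinks into the tray, and tipped it to about 1.07 rad. I held it for roughly 1.3 s, lowered it level, and slid the hopper back.

**Last checks**
- **Parts:** the last pictures show all five inside the hopper and the tray empty and level.
- **Pin:** the red knob is within half a pixel of its starting place in the scene picture. The vertical force before release was 5 to 6 N, which fits a fully dropped pin. The top picture agrees to within a pixel, but few red pixels were visible there.
- **Other things:** I saw no change in the jar, mug, can, tape, screwdriver or multimeter by eye, and did not measure them. The arm stood clear of everything.

**What was less than clean**
- The adapters are not lying flat. After tipping, both leaned on the hopper's wall nearest the tray, and I lowered the tray with them like that. At parking, one stands about upright away from the wall and the other still leans, both inside the walls.
- The first heat sink was at the edge of the arm's reach (a joint limit), so I gripped it about 24 mm off-centre. The tool stayed tilted 2 to 3 degrees from then on.
- While gripping and lowering the handle, the gripper pressed on something for a moment with up to about 21 N, probably the tray wall. The limit is 40 N.

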